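Put a data logger back together on its sloped stand

TASK

Reassemble the logger box on the sloped stand: lay the battery pack flat in its bay at the low end with its contacts towards the terminal block, swing the hold-down bar down over it, seat the circuit carrier on the four corner standoffs with its connector strip towards the box's low wall, and shut the lid fully. Set the parts down gently without dropping them, and leave everything else on the table where it is.

Things in the scene. Friction and masses are not known exactly. Their poses are not given: they have to be found in the camera images.
- box_floor (a point): Logger box: open aluminium box fixed on a sloped stand; floor and mouth tilt 30 degrees to face the robot. Point: centre of its inner floor; x up the slope, away from the robot, y across, to the side where the lid hinges, z square out of the box. Inside 128 (x) by 144 mm (y); the 4 mm thick walls rise 66 mm above the floor.
- bay (a point): The pack's bay, at the low end of the box: its middle on the inner floor, 22 mm down-slope of the floor's centre; axes as box_floor. It runs 42 mm down to the low wall and 42 mm up to a black terminal block (12 mm high), between two ribs 5 mm high whose inner faces are 30 mm to either side.
- seat (a point): Where the carrier's underside comes to rest: 40 mm above the centre of the box floor, level with the tops of four 10 mm square corner standoffs (at x = +-54, y = +-62 mm); axes as box_floor. The carrier has 3 mm to spare on every side between the walls.
- bar (a joint): Hold-down bar over the pack, angle in rad: 0 = down, parallel to the floor, underside 30 mm above it (2 mm over the pack); starts open at 1.6 to 1.8. Flat steel, 66 long, 16 wide, 3 mm thick, on a friction hinge (0.06 N m; stays where left). At angle a it points from the hinge along (-cos a, 0, sin a) in box axes. Up, it bars the carrier; down, it bars the pack.
- bar_hinge (a point): Middle of the bar's hinge line, which runs along the box's y: 38 mm up-slope of the floor's centre, 31.5 mm above the floor; axes as box_floor. The upper wall's inner face is 26 mm farther up the slope.
- bar_tip (a point): Free end of the hold-down bar (mid thickness), 66 mm from its hinge. A lip on the bar's outer face there stands 5.5 mm above its middle plane.
- lid (a joint): Box lid, angle in rad: 0 = shut flat on the walls; starts open at 1.85 to 2.1. A plate 136 x 154 x 5 mm on a friction hinge (0.25 N m, stays where left; 2 to 4 N near the free edge move it). At angle a its inner face points from the hinge along (0, -cos a, sin a) in box axes; past 1.57 it leans outwards, away from the box.
- lid_hinge (a point): Middle of the lid's hinge line, which runs along the box's x at its +y side: 77 mm from the box's middle, 67 mm above the floor; axes as box_floor.
- lid_edge (a point): Middle of the lid's free edge (mid thickness), 154 mm from its hinge.
- pack_center (a point): Battery pack: grey block with black end caps, 80 (x) by 56 (y) by 28 mm (z), 0.2 to 0.35 kg, lying flat. Point: its centre, 14 mm above its underside; x = towards the end with two brass contacts, z = up. Grip it across its 56 mm width. At first its x lies within 0.5 rad of straight ahead of the robot.
- pack_contacts (a point): Middle of the pack's contact end, 40 mm from its centre.
- sink_center (a point): Circuit carrier: aluminium plate 122 (x) by 138 (y) by 4 mm with a green board and parts on it, 0.2 to 0.32 kg, lying flat. Point: centre of its finned heat sink (44 x by 26 y, 20 mm tall), in the plate's middle, 14 mm above the plate's underside; -x = towards the black connector strip. Grip the sink across its 26 mm. At first x lies within 0.5 rad of straight ahead.
- carrier_plugs (a point): Middle of the carrier's connector strip (60 mm long, 12 mm wide, top 16 mm above the plate's underside), 50 mm from the heat sink's centre.
- pack: The battery pack; origin at the centre of its underside.
- carrier: The circuit carrier; origin at the centre of its underside.
- tape: Roll of tape lying flat, a bystander to leave alone: 84 mm across, 24 mm high; origin at the centre of its underside.
- screwdriver: Screwdriver lying on the table, a bystander to leave alone: about 200 mm long; origin under its middle.
- glue: Standing glue bottle, a bystander to leave alone: 40 mm across, 120 mm tall; origin at the centre of its foot.
- jar: Small standing jar, a bystander to leave alone: 60 mm across, 65 mm tall; origin at the centre of its foot.
- spray: Standing spray can, a bystander to leave alone: 66 mm across, 170 mm tall; origin at the centre of its foot.
- meter: Hand multimeter lying face up, a bystander to leave alone: 140 x 72 x 34 mm; origin at the centre of its underside.
- wrench: Wrench lying on the table, a bystander to leave alone: about 180 mm long; origin under its middle.
Things that resemble listed ones, but are neither listed nor needed, are in the scene too. What is shaped like the carrier but blue or pink is not meant. Leave any pink look-alike of the pack alone.

How it is judged:
By the outcome, as a careful person would: the job done as asked, in the order asked, and still so for the second after the job is handed in, with the robot touching nothing.
It also fails if it takes over 72 s, if anything falls off the work surface, if the arm or the gripper's body presses on something with over 40 N, if the wrist force passes 120 N, or if a joint passes its speed limit or range.

ROBOT

A 6-joint arm with a two-finger parallel gripper is mounted at the origin on the work surface. World frame = base frame: x ahead of the robot, y to its left, z up, the work surface at z = 0. Lengths are in m, angles in degrees, forces in N, time in s.
With the tool pointing down it reaches from about 0.3 to 0.75 m from the base axis. Payload 8.5 kg.
Tool frame: the origin (TCP) lies between the finger pads; the fingertips stand env.finger_overhang ahead of it and the grasp point (between the pads) lies 2 mm behind it (env.finger_overhang is the distance from the TCP to the fingertips, in m); z points along the fingers, y is the line along which they close (so a half turn about z gives the same grasp; the last joint's range is limited). The gripper opens to 85 mm and grips with 20 to 120 N. Pads are 22 mm wide; open, the fingers measure 114 mm over their backs; the gripper's body (76 mm by 85 mm) begins 54 mm behind the grasp point. The pads swing forward as they close: fully open they stand 13 mm farther back than shut.
Start: joints at [-83.44, 21.807, 74.336, -0, 83.858, -12.336], TCP at [0.178, -0.52, 0.248] pointing down, gripper open.
Joint ranges: [-178.18, 178.18], [-50.72, 133.34], [12.68, 142.11], [-81.47, 261.47], [9.98, 163.14], [-165.26, 165.26]. Speed limits (degrees/s): [136.94, 136.94, 180, 180, 180, 180].

INTERFACE

Orientations are given as a 3x3 rotation matrix whose columns are the frame's x, y, z axes.
In Python, from rig import env gives the robot as it stands. The module is installed in compiled form; this text tells all that it offers.
- The arm moves only by the tool jog_arm, never from a script. Its arguments are lists of equal length, an entry for each row: "hand": the finger opening in m, from 0 to 0.0854; "travel": the shift along the world's x, y, z in m, a list of three; "yaw": the turn about the world's z in rad. A call has exactly 5 rows; each row shifts and turns the commanded pose from where the row before left it; what a row does not reach is not made up. A row lasts 1/8 s, in which the tool goes at most 62.5 mm and 10.7 degrees, less where a joint would pass 70% of its speed; a pose out of reach is approached as far as the arm can. A call is refused whole if a number of a shift passes 0.0625 or a number of a turn 0.188, either way. A call with a gripper value outside its range is refused whole. The fingers move at their own pace and stop on an object; "grip_force" is the grip in N (left out, the last holds). Time passes only in rows, so rows that do not move let the fingers close, or fill a call up. It gives the time, the measured TCP pose, the force, the opening and the grip force at its end, in the units of the state.
- env.observe(): the state, without advancing time (a new reading comes with each control period).
- env.get_image(name): name is "scene" or "top"; returns the picture (384x512x3 uint8, red, green, blue); there is no depth.
- env.calibration(name): a dict with "fx", "fy", "cx", "cy" (pixels), "position" and "rotation" of the camera in the world. Camera axes: x right, y down, z forward; pixel columns grow to the right and rows downward; lengths in m; the calibration is good to about 2 mm. A picture is of the moment at which its call begins. calibration takes no time and is no camera call.
- env.close_job(): hands the job in; it is judged then, once.
The state is a dict: "time_s": time; "q": joint angles; "qvel": joint speeds; "joint_efforts": joint torques, N m; "position": TCP position; "tool_rot": TCP orientation; "ft_force": force on the tool from outside, world axes, zero at the start; "wrist_torque": the same for the moment, N m; "grip_width": finger opening in m; "gripper_force": force on a finger pad.
Only numpy, scipy, OpenCV 4.12 (cv2) and the standard library are available. Lean on these libraries where they do the work, as an engineer would, in place of code of your own. Each camera call takes 0.05 s, during which the arm holds its last target. There are 200 camera calls.

## Working session

There is one attempt and no reset: what is moved stays moved. The work goes in short steps, Python scripts to look and compute and a tool call to move; the robot and the scene stay as the last step left them, time stands still between calls to the robot, and variables do not carry over. Pictures are saved under pics/ and viewed, at most 10 in all, crops included, and the job is handed in when it is done.

Besides the shell and the picture viewer there is one more tool, called after "Emit:" by a JSON object that holds its "fn" and its "kwargs". jog_arm: Moves the arm, as the interface text tells. Its arguments: {"type":"object","properties":{"hand":{"type":"array"},"travel":{"type":"array"},"yaw":{"type":"array"},"grip_force":{"type":"number"}},"required":["hand","travel","yaw"]}

```bash
mkdir -p pics; python3 - <<'E'
from rig import env
import cv2,numpy as np
for n in("scene","top"):
    im=env.get_image(n); cv2.imwrite(f"pics/{n}0.png",cv2.resize(im[:,:,::-1],(800,600),interpolation=cv2.INTER_CUBIC)); np.save(f"{n}0.npy",im)
    c=env.calibration(n); print(n,{k:np.round(v,4).tolist() for k,v in c.items()})
s=env.observe(); print(s["position"],s["tool_rot"],s["time_s"],env.finger_overhang,s["grip_width"])
E
```

```text
scene {'fx': 415.339, 'fy': 415.339, 'cx': 258.4667, 'cy': 190.023, 'position': [1.2608, -0.0358, 1.0217], 'rotation': [[-0.0582, 0.7538, -0.6545], [0.9983, 0.0459, -0.0359], [0.003, -0.6555, -0.7552]]}
top {'fx': 446.9161, 'fy': 446.9161, 'cx': 254.3531, 'cy': 200.9782, 'position': [0.2348, -0.0539, 1.4095], 'rotation': [[-0.0188, -0.9868, 0.1611], [-0.9998, 0.0171, -0.0118], [0.0089, -0.1613, -0.9869]]}
[ 0.17810064 -0.52010468  0.24778685] [[ 9.46109468e-01  3.23846968e-01 -1.25079042e-04]
 [ 3.23846849e-01 -9.46108618e-01  1.30448033e-03]
 [ 3.04113642e-04 -1.27468765e-03 -9.99999141e-01]] 0.1 0.017 0.08513959180627349
```

View pics/scene0.png

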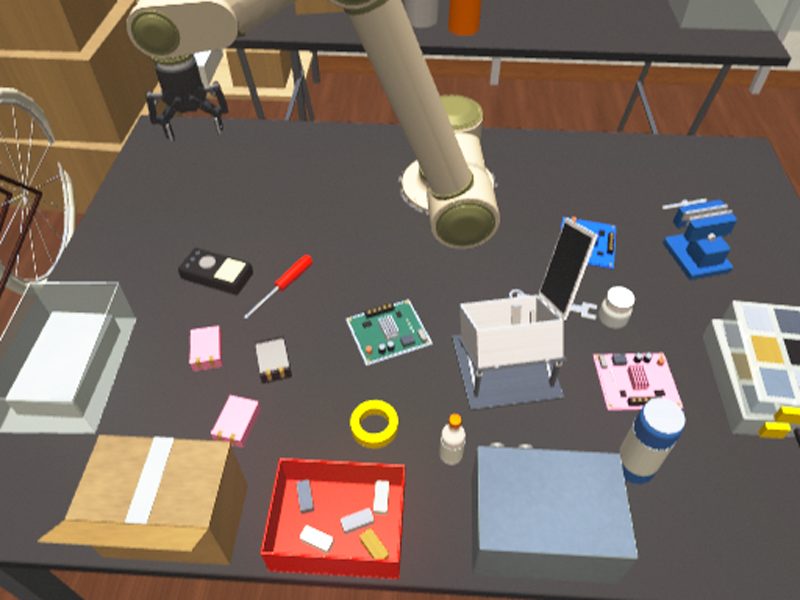

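View pics/top0.png

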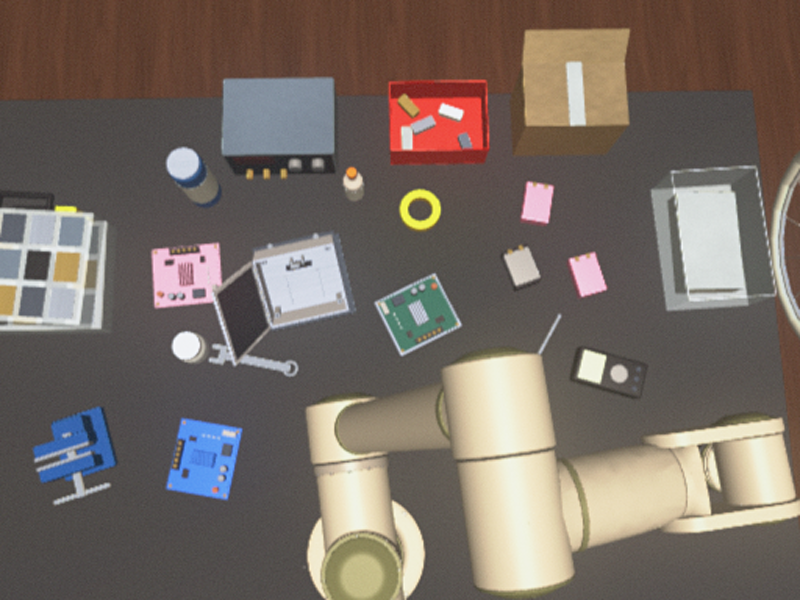

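```bash
cat > h.py <<'E'
import numpy as np,cv2
from rig import env
def ray(n,uv):
    c=env.calibration(n);uv=np.atleast_2d(uv).astype(float)
    d=np.c_[(uv[:,0]-c["cx"])/c["fx"],(uv[:,1]-c["cy"])/c["fy"],np.ones(len(uv))]@np.array(c["rotation"]).T
    return np.array(c["position"]),d
def onz(n,uv,z):
    p,d=ray(n,uv);return p+d*((z-p[2])/d[:,2])[:,None]
def proj(n,P):
    c=env.calibration(n);q=(np.atleast_2d(P)-c["position"])@np.array(c["rotation"])
    return np.c_[q[:,0]/q[:,2]*c["fx"]+c["cx"],q[:,1]/q[:,2]*c["fy"]+c["cy"]]
def crop(im,x,y,w,h,s): 
    return cv2.resize(im[y:y+h,x:x+w,::-1],None,fx=s,fy=s,interpolation=cv2.INTER_CUBIC)
E
python3 - <<'E'
import numpy as np,cv2
from h import crop
t=np.load("top0.npy");s=np.load("scene0.npy")
a=np.hstack([crop(t,132,145,100,100,4),crop(s,288,135,80,80,5)])
b=np.hstack([crop(t,232,150,133,66,3),crop(s,150,185,133,66,3)])
cv2.imwrite("pics/c1.png",np.vstack([a,b[:,:800] if b.shape[1]>=800 else cv2.copyMakeBorder(b,0,0,0,800-b.shape[1],cv2.BORDER_CONSTANT)]))
E
```

```text
(no output)
```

View pics/c1.png

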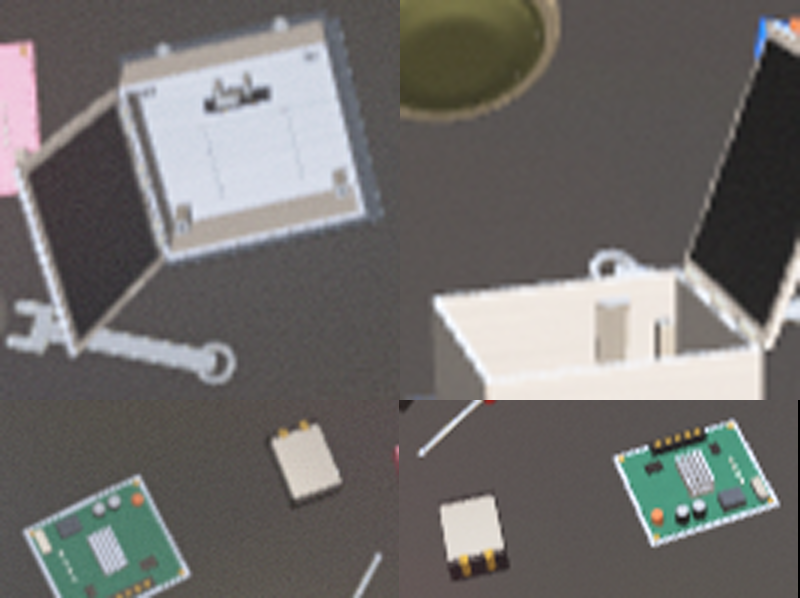

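```bash
python3 - <<'E'
from h import *
from scipy.optimize import least_squares
t=np.load("top0.npy");s=np.load("scene0.npy")
def rect(m,n,z,name):
    cs=max(cv2.findContours(m,cv2.RETR_EXTERNAL,cv2.CHAIN_APPROX_NONE)[0],key=cv2.contourArea)
    w=onz(n,cs[:,0,:],z)[:,:2]
    (c,wh,a)=cv2.minAreaRect((w*1000).astype(np.float32)); M=cv2.moments(cs); cm=onz(n,[M["m10"]/M["m00"],M["m01"]/M["m00"]],z)[0]
    print(name,n,"centre",np.round(c,1),"moments",np.round(cm*1000,1),"size",np.round(wh,1),"ang",round(a,1))
    return c
for n,im,rp,rc in(("top",t,(315,150,40,42),(232,168,70,65)),("scene",s,(155,205,40,50),(215,185,70,55))):
    lab=cv2.cvtColor(im,cv2.COLOR_RGB2HSV).astype(int)
    m=np.zeros(im.shape[:2],np.uint8);x,y,w,h=rp;m[y:y+h,x:x+w]=(im[y:y+h,x:x+w].min(2)>125)*255
    rect(m,n,.028,"packgrey")
    m=np.zeros(im.shape[:2],np.uint8);x,y,w,h=rp;m[y:y+h,x:x+w]=((lab[y:y+h,x:x+w,1]>120)&(lab[y:y+h,x:x+w,2]>110)&(abs(lab[y:y+h,x:x+w,0]-20)<12))*255
    v,u=np.nonzero(m);print("brass",onz(n,[u.mean(),v.mean()],.02) if len(u) else None)
    m=np.zeros(im.shape[:2],np.uint8);x,y,w,h=rc;sub=im[y:y+h,x:x+w].astype(int)
    m[y:y+h,x:x+w]=((sub.max(2)>105))*255
    m=cv2.morphologyEx(m,cv2.MORPH_CLOSE,np.ones((5,5)))
    rect(m,n,.004,"carrier")
    g=np.zeros_like(m);g[y:y+h,x:x+w]=((lab[y:y+h,x:x+w,1]>80)&(abs(lab[y:y+h,x:x+w,0]-80)<20))*255
    rect(cv2.morphologyEx(g,cv2.MORPH_CLOSE,np.ones((15,15))),n,.006,"green")
tp=np.array([[223.25,198],[174,209.5],[163.5,166.2],[215,155.5]])
sp=np.array([[295.4,194.6],[345,189],[360.4,204],[305.4,212]])
L=np.array([[-68,-76,66],[-68,76,66],[68,76,66],[68,-76,66]])/1e3
def R(y):
    c,s_=np.cos(y),np.sin(y);a=np.pi/6
    return np.array([[c,-s_,0],[s_,c,0],[0,0,1]])@np.array([[np.cos(a),0,-np.sin(a)],[0,1,0],[np.sin(a),0,np.cos(a)]])
def f(p):
    W=L@R(p[3]).T+p[:3];return np.r_[(proj("top",W)-tp).ravel(),(proj("scene",W)-sp).ravel()]
r=least_squares(f,[.5,.1,.1,.2],loss="soft_l1");print(r.x);print(f(r.x).reshape(-1,2).round(2))
E
```

```text
packgrey top centre [ 555.7 -324. ] moments [ 555.1 -324.1   28. ] size [68.3 54.9] ang 18.3
brass [[ 0.5928907  -0.31308233  0.02      ]]
carrier top centre [ 465.  -111.4] moments [ 464.  -111.1    4. ] size [127.9 141.8] ang 25.4
green top centre [ 465.1 -110.9] moments [ 465.2 -111.6    6. ] size [106.5 124.6] ang 25.6
packgrey scene centre [ 557.9 -323.8] moments [ 558.7 -323.6   28. ] size [68.6 54.3] ang 19.2
brass [[ 0.59333838 -0.31227803  0.02      ]]
carrier scene centre [ 467.8 -111.4] moments [ 471.  -111.1    4. ] size [130.3 141.8] ang 25.8
green scene centre [ 469.5 -110.8] moments [ 472.6 -111.7    6. ] size [108.4 126.8] ang 25.0
[0.53532179 0.11800085 0.06251489 0.20591144]
[[-0.46  0.22]
 [-0.97 -0.18]
 [-2.46  0.24]
 [-2.26 -0.35]
 [-1.65 -0.06]
 [-1.45 -0.06]
 [-0.58  0.99]
 [-0.94 -0.55]]
```

```bash
cat >> h.py <<'E'
def Rb(y,a=np.pi/6):
    c,s_=np.cos(y),np.sin(y)
    return np.array([[c,-s_,0],[s_,c,0],[0,0,1]])@np.array([[np.cos(a),0,-np.sin(a)],[0,1,0],[np.sin(a),0,np.cos(a)]])
def rectL(x,y,z): return np.array([[-x,-y,z],[-x,y,z],[x,y,z],[x,-y,z]])/1e3
E
python3 - <<'E'
from h import *
from scipy.optimize import least_squares
tp=np.array([[223.25,198],[174,209.5],[163.5,166.2],[215,155.5]])-.375
sp=np.array([[295.4,194.6],[345,189],[360.4,204],[305.4,212]])-.4
L=rectL(68,76,66)
def f(p):
    W=L@Rb(p[3]).T+p[:3];return np.r_[(proj("top",W)-tp).ravel(),(proj("scene",W)-sp).ravel()]
r=least_squares(f,[.5,.1,.1,.2]);print(r.x);print(f(r.x).reshape(-1,2).round(2))
p=r.x
out=[]
for n,(x,y,w,h),s in(("top",(160,145,72,75),8),("scene",(288,170,88,56),4.5)):
    im=np.load(n+"0.npy");c=np.ascontiguousarray(crop(im,x,y,w,h,s))
    for Lr,col in((rectL(68,76,66),(0,0,255)),(rectL(64,72,66),(0,160,0)),(rectL(64,72,0),(255,0,0))):
        q=(proj(n,Lr@Rb(p[3]).T+p[:3])-[x,y]+.5)*s
        cv2.polylines(c,[np.round(q).astype(int)],True,col,1)
    out.append(c)
h=max(o.shape[0] for o in out)
o=np.hstack([cv2.copyMakeBorder(o,0,h-o.shape[0],0,0,cv2.BORDER_CONSTANT) for o in out])[:600,:1000]
sc=min(1,800/o.shape[1]);cv2.imwrite("pics/c2.png",cv2.resize(o,None,fx=sc,fy=sc,interpolation=cv2.INTER_AREA));print(o.shape)
E
```

```text
[0.5358912  0.11687652 0.06492803 0.19815875]
[[ 0.05  0.51]
 [-0.63 -0.26]
 [-1.83  0.01]
 [-1.46 -0.22]
 [-1.38 -0.24]
 [-1.    0.05]
 [-0.42  1.14]
 [-1.01 -0.73]]
(600, 972, 3)
```

View pics/c2.png

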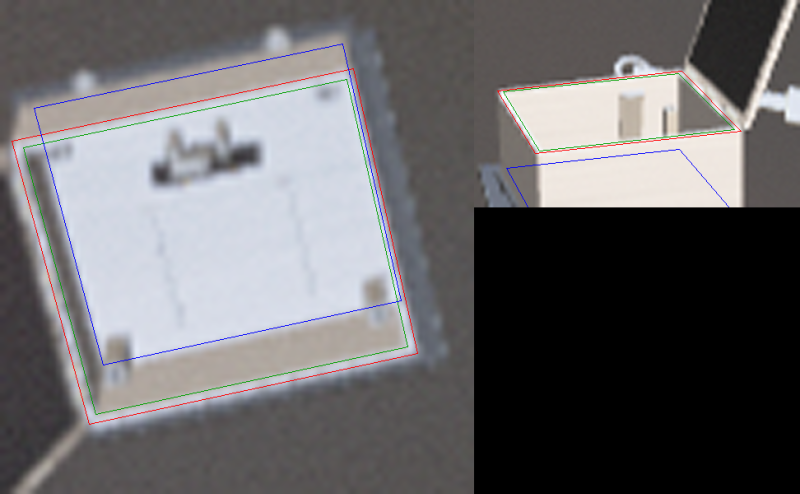

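```bash
python3 - <<'E'
from h import *
p=np.array([0.5359,0.1169,0.0649,0.198])
def samp(n,P):
    g=cv2.cvtColor(np.load(n+"0.npy"),cv2.COLOR_RGB2GRAY).astype(np.float32)
    q=proj(n,P.reshape(-1,3)/1e3@Rb(p[3]).T+p[:3]).astype(np.float32).reshape(*P.shape[:2],2)
    return cv2.remap(g,q[...,0].copy(),q[...,1].copy(),cv2.INTER_LINEAR)
def show(t,c,v): print(t," ".join(f"{a:.0f}:{b:.0f}" for a,b in zip(c,v)))
ys=np.arange(-48,49,2.)
for lo,hi in((-45,-30),(-20,0)):
    x=np.arange(lo,hi,1.);X,Y=np.meshgrid(x,ys);show(f"ribs x{lo}",ys,samp("top",np.dstack([X,Y,X*0+5])).mean(1))
for n in("top","scene"):
    for sg in(-1,1):
        e=np.arange(58,90,2.)*sg
        for lo,hi in((-50,-15),(15,50)):
            x=np.arange(lo,hi,1.);X,Y=np.meshgrid(x,e);show(f"{n} y rim x{lo}",e,samp(n,np.dstack([X,Y,X*0+66])).mean(1))
        e=np.arange(54,80,2.)*sg
        for lo,hi in((-60,-15),(15,60)):
            y=np.arange(lo,hi,1.);Y,X=np.meshgrid(y,e);show(f"{n} x rim y{lo}",e,samp(n,np.dstack([X,Y,X*0+66])).mean(1))
E
```

```text
ribs x-45 -48:218 -46:218 -44:218 -42:219 -40:218 -38:218 -36:216 -34:210 -32:211 -30:215 -28:218 -26:219 -24:218 -22:218 -20:218 -18:218 -16:218 -14:218 -12:218 -10:219 -8:219 -6:219 -4:219 -2:219 0:219 2:219 4:219 6:219 8:219 10:219 12:219 14:219 16:219 18:219 20:219 22:219 24:219 26:219 28:215 30:210 32:212 34:216 36:219 38:219 40:219 42:219 44:219 46:220 48:219
ribs x-20 -48:216 -46:216 -44:216 -42:216 -40:217 -38:217 -36:215 -34:209 -32:211 -30:215 -28:216 -26:216 -24:216 -22:217 -20:217 -18:216 -16:217 -14:216 -12:216 -10:217 -8:216 -6:216 -4:216 -2:216 0:216 2:216 4:216 6:216 8:216 10:216 12:216 14:216 16:216 18:216 20:216 22:215 24:215 26:215 28:213 30:208 32:208 34:213 36:215 38:215 40:215 42:215 44:215 46:215 48:216
top y rim x-50 -58:198 -60:189 -62:182 -64:180 -66:184 -68:192 -70:205 -72:212 -74:201 -76:158 -78:117 -80:104 -82:103 -84:104 -86:104 -88:100
top y rim x15 -58:215 -60:215 -62:215 -64:215 -66:215 -68:216 -70:217 -72:214 -74:189 -76:139 -78:108 -80:101 -82:104 -84:106 -86:106 -88:100
top x rim y-60 -54:168 -56:168 -58:169 -60:170 -62:177 -64:189 -66:195 -68:184 
[... 908 characters left out ...]
 y-60 -54:235 -56:234 -58:232 -60:227 -62:219 -64:207 -66:192 -68:175 -70:155 -72:135 -74:117 -76:102 -78:93
scene x rim y15 -54:235 -56:236 -58:236 -60:236 -62:235 -64:232 -66:227 -68:221 -70:213 -72:203 -74:190 -76:179 -78:169
scene y rim x-50 58:215 60:196 62:174 64:153 66:133 68:126 70:140 72:170 74:203 76:222 78:221 80:212 82:202 84:190 86:164 88:123
scene y rim x15 58:114 60:114 62:114 64:114 66:114 68:117 70:129 72:158 74:191 76:200 78:199 80:201 82:202 84:191 86:167 88:141
scene x rim y-60 54:233 56:233 58:234 60:236 62:237 64:239 66:240 68:240 70:240 72:239 74:238 76:237 78:235
scene x rim y15 54:156 56:161 58:172 60:186 62:201 64:214 66:224 68:231 70:235 72:236 74:236 76:235 78:234
```

Emit:
{"fn": "jog_arm", "kwargs": {"hand": [0.085,0.085,0.085,0.085,0.085], "travel": [[0.037,0.0193,0],[0.037,0.0193,0],[0.037,0.0193,0],[0.037,0.0193,0],[0.037,0.0193,0]], "yaw": [-0.007,0,0,0,0], "grip_force": 30}}

```text
time_s: 0.72
position: [0.3642, -0.423, 0.248]
tool_rot: [[0.948, 0.317, -0.0], [0.317, -0.948, 0.001], [-0.0, -0.001, -1.0]]
ft_force: [0.5, -0.7, -1.0]
grip_width: 0.0852
gripper_force: 0.0
```

Emit:
{"fn": "jog_arm", "kwargs": {"hand": [0.085,0.085,0.085,0.085,0.085], "travel": [[0.037,0.0193,-0.02],[0.037,0.0193,-0.03],[0.037,0.0193,-0.03],[0.037,0.0193,-0.03],[0.036,0.0193,-0.03]], "yaw": [0,0,0,0,0]}}

```text
time_s: 1.35
position: [0.5481, -0.3265, 0.107]
tool_rot: [[0.948, 0.317, -0.001], [0.317, -0.948, 0.0], [-0.0, -0.001, -1.0]]
ft_force: [-0.0, -1.3, -0.4]
grip_width: 0.0852
gripper_force: 0.0
```

Emit:
{"fn": "jog_arm", "kwargs": {"hand": [0.085,0.085,0.085,0.085,0.05], "travel": [[0,-0.0005,-0.025],[0,0,-0.025],[0,0,-0.02],[0,0,-0.01],[0,0,0]], "yaw": [0,0,0,0,0]}}

```text
time_s: 1.98
position: [0.5469, -0.3277, 0.0279]
tool_rot: [[0.948, 0.317, -0.001], [0.317, -0.948, 0.001], [-0.001, -0.001, -1.0]]
ft_force: [0.1, 0.2, 0.0]
grip_width: 0.0691
gripper_force: 0.0
```

Emit:
{"fn": "jog_arm", "kwargs": {"hand": [0.05,0.05,0.05,0.05,0.05], "travel": [[0,0,0],[0,0,0],[0,0,0],[0,0,0],[0,0,0]], "yaw": [0,0,0,0,0]}}

```text
time_s: 2.6
position: [0.5474, -0.3281, 0.0292]
tool_rot: [[0.948, 0.317, 0.001], [0.317, -0.948, -0.001], [0.001, 0.001, -1.0]]
ft_force: [-0.9, 0.5, 5.1]
grip_width: 0.055
gripper_force: 34.2
```

```bash
cat >> h.py <<'E'
P0=np.array([.535,.1163,.0643]);YW=.208
def bw(x,y,z): return P0+Rb(YW)@np.array([x,y,z])/1e3
def grasp(cx,cz,tilt,d=50,h=28,y=0):
    # TCP when contact-side lower corner is at box (cx,y,cz), pack tilted by tilt deg (0 level, 30 flat on floor)
    t=np.radians(tilt);r=np.array([-d*np.cos(t)-h*np.sin(t),0,-d*np.sin(t)+h*np.cos(t)])/1e3
    c,s=np.cos(YW),np.sin(YW);return bw(cx,y,cz)+np.array([c*r[0],s*r[0],r[2]])
def box(W): return (Rb(YW).T@(np.array(W)-P0))*1e3
E
python3 - <<'E'
from h import *
for a in((10,20,0),(10,0,0),(12,0,10),(14,0,20),(16,0,30)): g=grasp(*a);print(a,g.round(4),box(g).round(1))
E
```

```text
(10, 20, 0) [0.4848 0.1057 0.1146] [-19.3   0.   69.2]
(10, 0, 0) [0.4946 0.1078 0.0973] [-19.3   0.   49.2]
(12, 0, 10) [0.4922 0.1073 0.0892] [-25.4  -0.   43.4]
(14, 0, 20) [0.4915 0.1071 0.0805] [-30.4  -0.   36.3]
(16, 0, 30) [0.4925 0.1073 0.0715] [-34.   0.  28.]
```

Emit:
{"fn": "jog_arm", "kwargs": {"hand": [0.05,0.05,0.05,0.05,0.05], "travel": [[0,0,0.02],[0,0,0.04],[0,0,0.045],[0,0,0.045],[0,0,0.04]], "yaw": [0,0,0,0,0]}}

```text
time_s: 3.22
position: [0.5469, -0.3277, 0.2196]
tool_rot: [[0.948, 0.317, -0.0], [0.317, -0.948, 0.0], [-0.0, -0.0, -1.0]]
ft_force: [0.1, -0.4, -1.8]
grip_width: 0.0552
gripper_force: 33.4
```

Emit:
{"fn": "jog_arm", "kwargs": {"hand": [0.05,0.05,0.05,0.05,0.05], "travel": [[-0.006,0.043,0],[-0.006,0.043,0],[-0.006,0.043,0],[-0.006,0.043,0],[-0.006,0.043,0]], "yaw": [-0.023,-0.023,-0.023,-0.023,-0.023]}}

```text
time_s: 3.85
position: [0.5165, -0.1114, 0.2179]
tool_rot: [[0.979, 0.205, -0.001], [0.205, -0.979, 0.0], [-0.001, -0.001, -1.0]]
ft_force: [0.9, 0.9, -1.8]
grip_width: 0.0548
gripper_force: 33.4
```

Emit:
{"fn": "jog_arm", "kwargs": {"hand": [0.05,0.05,0.05,0.05,0.05], "travel": [[-0.007,0.048,0],[-0.007,0.048,0],[-0.007,0.047,0],[-0.006,0.045,0],[-0.005,0.03,0]], "yaw": [0,0,0,0,0]}}

```text
time_s: 4.47
position: [0.4843, 0.107, 0.218]
tool_rot: [[0.978, 0.208, -0.001], [0.208, -0.978, 0.0], [-0.001, -0.0, -1.0]]
ft_force: [-0.1, 0.2, -1.5]
grip_width: 0.0549
gripper_force: 33.4
```

```bash
python3 - <<'E'
from h import *
s=env.observe();print(s["position"],s["tool_rot"][:,0],s["ft_force"],s["time_s"])
t=env.get_image("top");c=env.get_image("scene");np.save("t1.npy",t);np.save("s1.npy",c)
cv2.imwrite("pics/c3.png",np.hstack([crop(t,140,110,100,150,4),crop(c,270,110,100,150,4)]))
E
```

```text
[0.48426767 0.1069513  0.21802382] [ 9.78233685e-01  2.07504360e-01 -8.93633650e-04] [-0.13745407  0.21358515 -1.54786271] 4.475
```

View pics/c3.png

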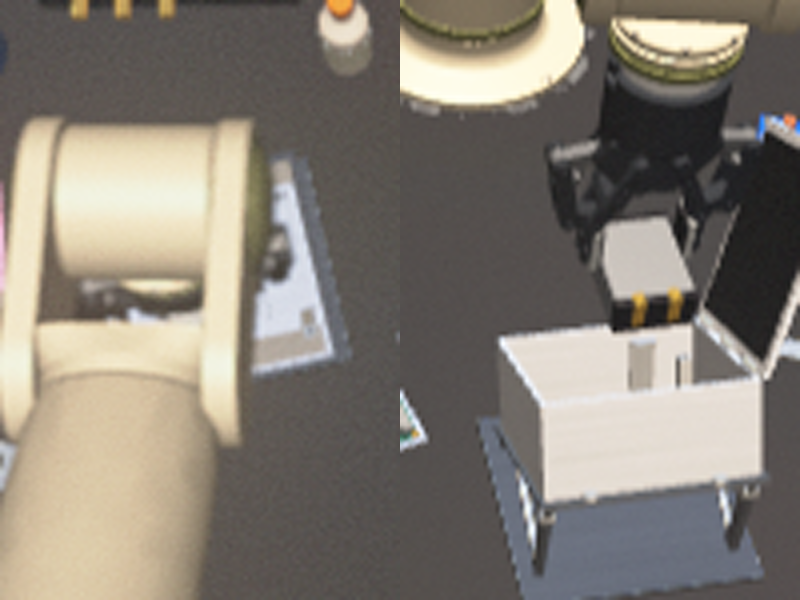

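```bash
python3 - <<'E'
from h import *
T=np.array([.4843,.107,.218]);t=np.array([.978,.2075,0]);n=np.array([-.2075,.978,0])
for w in(-28,28): print(proj("scene",T+t*.050+n*w/1e3))
for a in((-68,-76,66),(-68,76,66),(68,76,66),(68,-76,66),(46,-8,97),(46,8,97)): print(a,proj("scene",bw(*a)))
E
```

```text
[[322.32208938 185.56946673]]
[[343.26513157 183.1923904 ]]
(-68, -76, 66) [[293.16322818 194.08223907]]
(-68, 76, 66) [[342.98856216 188.40497588]]
(68, 76, 66) [[359.29109846 204.3983392 ]]
(68, -76, 66) [[303.90611068 210.95590641]]
(46, -8, 97) [[326.31536216 194.367651  ]]
(46, 8, 97) [[332.09445156 193.70334869]]
```

```bash
python3 - <<'E'
from h import *
s=cv2.cvtColor(np.load("s1.npy"),cv2.COLOR_RGB2GRAY).astype(int)
for r in(172,176,180,184): print(r,"pack",list(zip(range(314,350),s[r,314:350])))
for r in(214,220,226): print(r,"L",s[r,300:312],"R",s[r,354:366])
for a in((68,-76,62),(68,76,62),(68,-76,30),(68,76,30)): print(a,proj("scene",bw(*a)))
E
```

```text
172 pack [(314, np.int64(64)), (315, np.int64(40)), (316, np.int64(60)), (317, np.int64(50)), (318, np.int64(107)), (319, np.int64(112)), (320, np.int64(93)), (321, np.int64(198)), (322, np.int64(197)), (323, np.int64(196)), (324, np.int64(197)), (325, np.int64(195)), (326, np.int64(196)), (327, np.int64(196)), (328, np.int64(196)), (329, np.int64(196)), (330, np.int64(196)), (331, np.int64(196)), (332, np.int64(195)), (333, np.int64(195)), (334, np.int64(195)), (335, np.int64(195)), (336, np.int64(194)), (337, np.int64(196)), (338, np.int64(195)), (339, np.int64(164)), (340, np.int64(49)), (341, np.int64(104)), (342, np.int64(106)), (343, np.int64(53)), (344, np.int64(69)), (345, np.int64(79)), (346, np.int64(80)), (347, np.int64(77)), (348, np.int64(78)), (349, np.int64(82))]
176 pack [(314, np.int64(82)), (315, np.int64(75)), (316, np.int64(73)), (317, np.int64(98)), (318, np.int64(115)), (319, np.int64(79)), (320, np.int64(106)), (321, np.int64(186)), (322, np.int64(199)), (323, np.int64(196)), (324, np.int64(198)), (325, np.int64(197)), (326, np.int64(197)), (327, np.int64(198))
[... 1844 characters left out ...]
.int64(109)), (341, np.int64(47)), (342, np.int64(46)), (343, np.int64(46)), (344, np.int64(51)), (345, np.int64(92)), (346, np.int64(95)), (347, np.int64(36)), (348, np.int64(38)), (349, np.int64(37))]
214 L [105 105 105 107 111 187 224 222 222 221 221 222] R [222 222 222 221 222 221 152  80  80  81  81  82]
220 L [107 106 106 105 110 167 221 223 223 223 224 222] R [222 222 222 222 221 219 151  83  80  81  81  81]
226 L [107 107 104 105 107 139 221 221 220 220 221 221] R [220 221 220 221 221 220 149  82  82  82  82  82]
(68, -76, 62) [[303.96028354 212.35130231]]
(68, 76, 62) [[359.27899185 205.78248718]]
(68, -76, 30) [[304.38903148 223.39508091]]
(68, 76, 30) [[359.18316087 216.7388429 ]]
```

```bash
python3 - <<'E'
from h import *
T=np.array([.4843,.107,.218]);t=np.array([.978,.2075,0]);n=np.array([-.2075,.978,0])
for w in(-28,28):
    q=proj("scene",[T+t*a/1e3+n*w/1e3 for a in(-30,0,30,50)]);print(w,[np.interp(r,q[:,1],q[:,0]).round(2) for r in(172,176,180)],q[-1])
E
```

```text
-28 [np.float64(317.74), np.float64(319.09), np.float64(320.44)] [322.32208938 185.56946673]
28 [np.float64(338.97), np.float64(340.51), np.float64(342.04)] [343.26513157 183.1923904 ]
```

Emit:
{"fn": "jog_arm", "kwargs": {"hand": [0.05,0.05,0.05,0.05,0.05], "travel": [[-0.029,-0.007,0],[-0.029,-0.0067,0],[0,0,0],[0.0146,0.0031,-0.0259],[0.0146,0.0031,-0.0259]], "yaw": [0,0,0,0,0]}}

```text
time_s: 5.2
position: [0.4576, 0.0973, 0.166]
tool_rot: [[0.979, 0.206, 0.001], [0.206, -0.979, -0.0], [0.001, 0.0, -1.0]]
ft_force: [0.1, 0.6, -2.5]
grip_width: 0.055
gripper_force: 33.4
```

Emit:
{"fn": "jog_arm", "kwargs": {"hand": [0.05,0.05,0.05,0.05,0.05], "travel": [[0.0146,0.0031,-0.0259],[0.0146,0.0031,-0.0257],[0.0025,0.0005,-0.0043],[0.0025,0.0005,-0.0043],[0,0,0]], "yaw": [0,0,0,0,0]}}

```text
time_s: 5.82
position: [0.4907, 0.1048, 0.1069]
tool_rot: [[0.979, 0.206, 0.001], [0.206, -0.979, -0.0], [0.001, 0.0, -1.0]]
ft_force: [-0.2, 1.1, -3.7]
grip_width: 0.055
gripper_force: 33.3
```

Emit:
{"fn": "jog_arm", "kwargs": {"hand": [0.05,0.05,0.05,0.05,0.05], "travel": [[0.0012,0.002,-0.003],[0.0015,0.0004,-0.003],[0.0015,0.0004,-0.003],[0,0,0],[0,0,0]], "yaw": [0.002,0,0,0,0]}}

```text
time_s: 6.45
position: [0.4936, 0.1077, 0.0975]
tool_rot: [[0.978, 0.209, -0.002], [0.209, -0.978, -0.0], [-0.002, -0.0, -1.0]]
ft_force: [-6.8, 0.0, 3.8]
grip_width: 0.0555
gripper_force: 34.3
```

Emit:
{"fn": "jog_arm", "kwargs": {"hand": [0.05,0.05,0.05,0.05,0.05], "travel": [[-0.0012,-0.0002,-0.004],[-0.0012,-0.0002,-0.004],[-0.0004,-0.0001,-0.0044],[0,0,0],[0,0,0]], "yaw": [0,0,0,0,0]}}

```text
time_s: 7.08
position: [0.4931, 0.1075, 0.0887]
tool_rot: [[0.978, 0.209, 0.006], [0.209, -0.978, 0.0], [0.006, 0.001, -1.0]]
ft_force: [-11.1, 1.5, 37.4]
grip_width: 0.055
gripper_force: 41.3
```

```bash
python3 - <<'E'
from h import *
s=env.observe();print(s["position"],box(s["position"]),s["ft_force"],s["wrist_torque"],s["time_s"])
c=env.get_image("scene");np.save("s2.npy",c)
cv2.imwrite("pics/c4.png",crop(c,270,110,110,90,6))
E
```

```text
[0.49307049 0.10754799 0.08872925] [-24.87990635   0.09521722  42.57288398] [-11.11950917   1.54036877  37.3554847 ] [0.46669506 1.43045022 0.13205654] 7.075
```

View pics/c4.png

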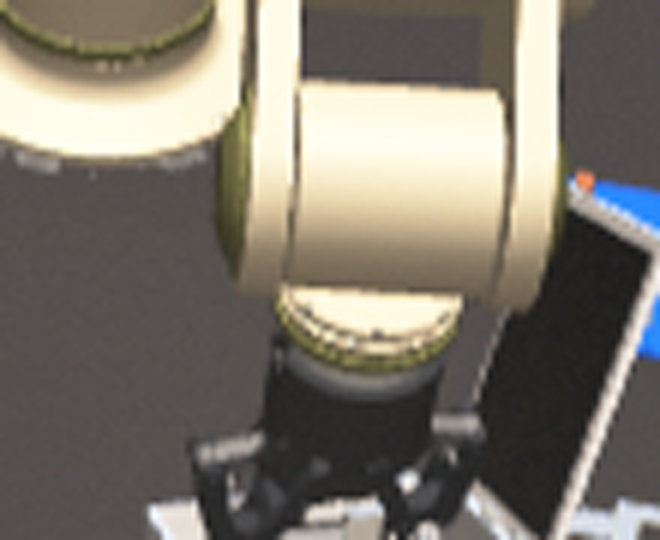

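Emit:
{"fn": "jog_arm", "kwargs": {"hand": [0.05,0.05,0.05,0.05,0.05], "travel": [[0,0,0],[0,0,0],[0,0,0],[0,0,0],[0,0,0]], "yaw": [0,0,0,0,0], "grip_force": 20}}

```text
time_s: 7.75
position: [0.4931, 0.1076, 0.0887]
tool_rot: [[0.978, 0.209, 0.006], [0.209, -0.978, 0.0], [0.006, 0.001, -1.0]]
ft_force: [-9.8, 2.0, 36.9]
grip_width: 0.0553
gripper_force: 41.3
```

```bash
python3 - <<'E'
from h import *
s=env.observe();print(s["position"],box(s["position"]),s["ft_force"],s["wrist_torque"],s["time_s"])
E
```

```text
[0.49305481 0.10755208 0.08873761] [-24.88827996   0.10245373  42.58737591] [-9.81244935  2.00532277 36.88549891] [0.38425882 1.37973003 0.15820669] 7.75
```

Emit:
{"fn": "jog_arm", "kwargs": {"hand": [0.053,0.053,0.053,0.053,0.053], "travel": [[0,0,0.001],[0,0,0],[0,0,0],[0,0,0],[0,0,0]], "yaw": [0,0,0,0,0], "grip_force": 20}}

```text
time_s: 8.38
position: [0.4931, 0.1075, 0.0889]
tool_rot: [[0.978, 0.209, 0.005], [0.209, -0.978, 0.0], [0.005, 0.001, -1.0]]
ft_force: [-7.1, 1.6, 27.0]
grip_width: 0.055
gripper_force: 40.0
```

Emit:
{"fn": "jog_arm", "kwargs": {"hand": [0.053,0.053,0.053,0.053,0.053], "travel": [[-0.0005,0,-0.002],[-0.0005,0,-0.002],[0,0,-0.001],[0,0,0],[0,0,0]], "yaw": [0,0,0,0,0]}}

```text
time_s: 9.0
position: [0.4936, 0.1076, 0.0869]
tool_rot: [[0.978, 0.209, 0.011], [0.209, -0.978, 0.0], [0.011, 0.002, -1.0]]
ft_force: [-12.7, 1.2, 56.1]
grip_width: 0.0552
gripper_force: 45.0
```

```bash
python3 - <<'E'
from h import *
s=env.observe();print(s["position"],box(s["position"]),s["ft_force"],s["wrist_torque"],s["joint_efforts"],s["time_s"])
E
```

```text
[0.49361736 0.10759123 0.08689447] [-2.53261716e+01  2.45984504e-02  4.07119140e+01] [-12.70159205   1.24250008  56.10525047] [0.52440505 1.62628849 0.08509611] [ -2.11719945 -16.32433355  -9.11244661  -0.41301294  -2.6623667
   0.09381448] 9.0
```

Emit:
{"fn": "jog_arm", "kwargs": {"hand": [0.05,0.05,0.05,0.05,0.05], "travel": [[0,0,0.004],[0.002,0.0004,0.0012],[0.002,0.0004,0.0012],[0.002,0.0004,0.001],[0,0,0]], "yaw": [0,0,0,0,0]}}

```text
time_s: 9.62
position: [0.494, 0.1077, 0.0881]
tool_rot: [[0.978, 0.209, -0.008], [0.209, -0.978, -0.002], [-0.008, 0.0, -1.0]]
ft_force: [-14.8, -6.3, 9.6]
grip_width: 0.0547
gripper_force: 39.5
```

```bash
python3 - <<'E'
from h import *
s=env.observe();print(s["position"],box(s["position"]),s["ft_force"],s["wrist_torque"],s["time_s"])
E
```

```text
[0.49402007 0.10768303 0.08806206] [-2.43847153e+01  3.12590382e-02  4.15165869e+01] [-14.76215357  -6.33880738   9.58075461] [-0.92232506  1.89074746 -0.10985119] 9.625
```

```bash
python3 - <<'E'
from h import *
c=env.get_image("scene");t=env.get_image("top")
cv2.imwrite("pics/c5.png",np.hstack([crop(c,285,160,85,75,6),crop(t,155,150,75,115,4)[:450,:290]]))
E
```

```text
(no output)
```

View pics/c5.png

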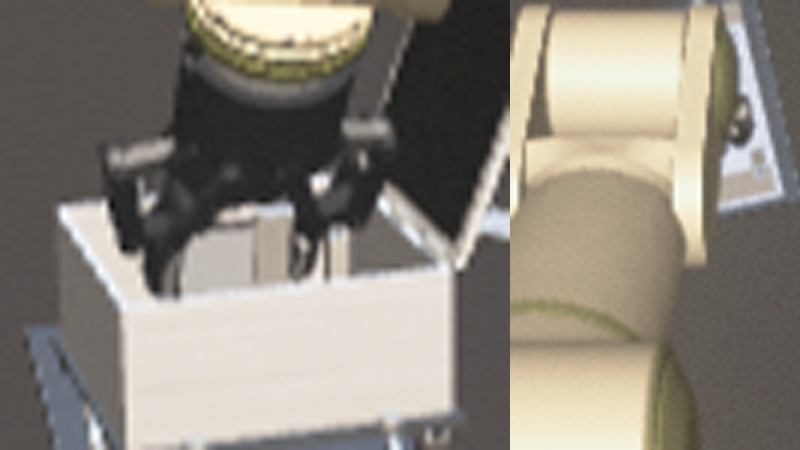

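Emit:
{"fn": "jog_arm", "kwargs": {"hand": [0.05,0.05,0.05,0.05,0.05], "travel": [[-0.006,-0.001,0.005],[-0.008,-0.0017,0.0143],[-0.0145,-0.0031,0.0257],[-0.0145,-0.0031,0.0257],[-0.0145,-0.0031,0.0257]], "yaw": [0,0,0,0,0]}}

```text
time_s: 10.35
position: [0.4383, 0.0963, 0.1861]
tool_rot: [[0.978, 0.208, -0.0], [0.208, -0.978, -0.0], [-0.0, -0.0, -1.0]]
ft_force: [0.3, 0.2, -2.0]
grip_width: 0.0553
gripper_force: 38.1
```

```bash
python3 - <<'E'
from h import *
s=env.observe();print(s["position"],s["ft_force"],s["wrist_torque"],s["time_s"])
c=env.get_image("scene");np.save("s3.npy",c)
g=cv2.cvtColor(c,cv2.COLOR_RGB2GRAY)
T=np.array(s["position"]);t=np.array([.978,.2075,0]);n=np.array([-.2075,.978,0])
# lines predicted: top-face rear/contact corners for tilt guesses
for a in(0,10,20,30):
    r=np.radians(a)
    P=[]
    for lx,lz in((50,0),(50,-28),(-30,0)):
        P.append(T+t*(lx*np.cos(r)-lz*np.sin(r))/1e3+np.array([0,0,(lx*np.sin(r)+lz*np.cos(r))/1e3]))
    print(a,proj("scene",P).round(1).tolist())
cv2.imwrite("pics/c6.png",crop(c,280,110,90,75,8))
E
```

```text
[0.43832433 0.09628409 0.1860751 ] [ 0.27160499  0.20016872 -1.97356383] [-0.00532179  0.0027729   0.03778746] 10.35
0 [[326.3, 179.4], [325.0, 186.2], [319.1, 158.9]]
10 [[326.6, 177.1], [325.8, 185.1], [318.9, 160.3]]
20 [[326.8, 174.3], [326.4, 183.5], [318.8, 161.9]]
30 [[326.8, 171.3], [327.0, 181.2], [318.8, 163.6]]
```

View pics/c6.png

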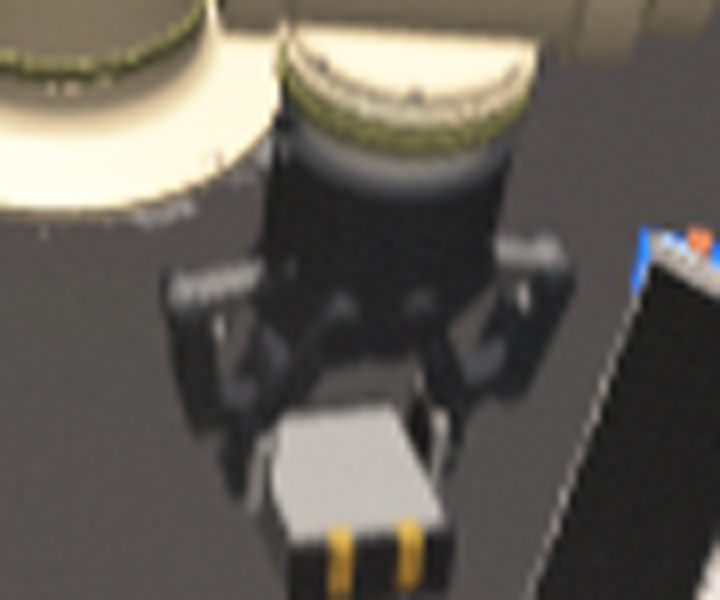

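Emit:
{"fn": "jog_arm", "kwargs": {"hand": [0.05,0.05,0.05,0.05,0.05], "travel": [[-0.01,0,0.036],[0.018,-0.05,0],[0.018,-0.05,0],[0.018,-0.05,0],[0.018,-0.05,0]], "yaw": [0,0,0,0,0]}}

```text
time_s: 11.02
position: [0.5015, -0.1052, 0.2208]
tool_rot: [[0.978, 0.208, -0.0], [0.208, -0.978, 0.0], [-0.0, -0.0, -1.0]]
ft_force: [1.0, 0.5, -2.1]
grip_width: 0.0551
gripper_force: 38.2
```

Emit:
{"fn": "jog_arm", "kwargs": {"hand": [0.05,0.05,0.05,0.05,0.05], "travel": [[0.018,-0.05,0],[0.005,-0.05,-0.01],[0,-0.05,-0.02],[0,-0.046,-0.03],[0,0,-0.05]], "yaw": [0,0,0,0,0]}}

```text
time_s: 11.65
position: [0.5245, -0.3033, 0.1104]
tool_rot: [[0.979, 0.205, 0.003], [0.205, -0.979, -0.003], [0.002, 0.003, -1.0]]
ft_force: [0.9, 1.0, -2.9]
grip_width: 0.0552
gripper_force: 38.2
```

Emit:
{"fn": "jog_arm", "kwargs": {"hand": [0.05,0.05,0.05,0.05,0.05], "travel": [[0,0,-0.045],[0,0,-0.015],[0,0,-0.009],[0,0,-0.006],[0,0,0]], "yaw": [0,0,0,0,0]}}

```text
time_s: 12.28
position: [0.5247, -0.2998, 0.0365]
tool_rot: [[0.978, 0.208, 0.001], [0.208, -0.978, -0.001], [0.001, 0.001, -1.0]]
ft_force: [0.5, -0.6, -2.8]
grip_width: 0.0552
gripper_force: 38.1
```

Emit:
{"fn": "jog_arm", "kwargs": {"hand": [0.05,0.05,0.05,0.05,0.05], "travel": [[0,0,-0.003],[0,0,-0.002],[0,0,-0.002],[0,0,-0.0015],[0,0,0]], "yaw": [0,0,0,0,0]}}

```text
time_s: 12.9
position: [0.5252, -0.2996, 0.0289]
tool_rot: [[0.978, 0.208, 0.002], [0.208, -0.978, -0.001], [0.002, 0.001, -1.0]]
ft_force: [0.0, 4.8, 11.4]
grip_width: 0.0551
gripper_force: 39.9
```

Emit:
{"fn": "jog_arm", "kwargs": {"hand": [0.062,0.07,0.07,0.07,0.05], "travel": [[0,0,0],[0,0,0],[-0.006,-0.0012,0],[-0.006,-0.0013,0],[0,0,0]], "yaw": [0,0,0,0,0], "grip_force": 20}}

```text
time_s: 13.52
position: [0.5119, -0.3024, 0.0274]
tool_rot: [[0.978, 0.208, -0.0], [0.208, -0.978, -0.0], [-0.0, -0.0, -1.0]]
ft_force: [-1.6, 0.3, 0.3]
grip_width: 0.0553
gripper_force: 22.1
```

Emit:
{"fn": "jog_arm", "kwargs": {"hand": [0.05,0.05,0.05,0.05,0.05], "travel": [[0,0,0],[0,0,0],[0,0,0],[0,0,0.015],[0,0,0.04]], "yaw": [0,0,0,0,0], "grip_force": 20}}

```text
time_s: 14.15
position: [0.5119, -0.3013, 0.0818]
tool_rot: [[0.978, 0.208, -0.003], [0.208, -0.978, 0.003], [-0.002, -0.004, -1.0]]
ft_force: [-0.2, -0.4, -0.7]
grip_width: 0.0551
gripper_force: 22.8
```

Emit:
{"fn": "jog_arm", "kwargs": {"hand": [0.05,0.05,0.05,0.05,0.05], "travel": [[-0.0142,0.035,0.04],[-0.0142,0.0486,0.028],[-0.0142,0.0486,0],[-0.0142,0.0486,0],[-0.0142,0.0486,0]], "yaw": [0,0,0,0,0]}}

```text
time_s: 14.78
position: [0.4408, -0.071, 0.151]
tool_rot: [[0.978, 0.208, 0.001], [0.208, -0.978, 0.0], [0.001, 0.0, -1.0]]
ft_force: [1.2, 0.8, -0.8]
grip_width: 0.0553
gripper_force: 22.8
```

Emit:
{"fn": "jog_arm", "kwargs": {"hand": [0.05,0.05,0.05,0.05,0.05], "travel": [[-0.0142,0.0486,0],[-0.0142,0.0486,0],[-0.0142,0.0486,0],[0,0.0137,0],[0,0,0]], "yaw": [0,0,0,0,0]}}

```text
time_s: 15.4
position: [0.3991, 0.0872, 0.1507]
tool_rot: [[0.978, 0.21, 0.001], [0.21, -0.978, -0.0], [0.001, 0.0, -1.0]]
ft_force: [-0.4, -0.8, -2.2]
grip_width: 0.0555
gripper_force: 22.9
```

```bash
cat >> h.py <<'E'
def look(name,d,h,tilts,cr=(270,110,110,90,7),save=True):
    s=env.observe();T=np.array(s["position"]);print("TCP",T.round(4),"box",box(T).round(1),"F",s["ft_force"].round(1),s["time_s"])
    c=env.get_image("scene");np.save(name+".npy",c)
    t=np.array([np.cos(YW),np.sin(YW),0])
    for a in tilts:
        r=np.radians(a)
        P=[T+t*(x*np.cos(r)-z*np.sin(r))/1e3+np.array([0,0,(x*np.sin(r)+z*np.cos(r))/1e3]) for x,z in((d,28-h),(d,-h),(d-80,28-h))]
        print(a,((proj("scene",P)-cr[:2]+.5)*cr[4]).round(0).tolist())
    cv2.imwrite("pics/"+name+".png",crop(c,*cr))
E
python3 - <<'E'
from h import *
look("s4",63,27.4,(-5,0,5))
g=cv2.cvtColor(np.load("s4.npy"),cv2.COLOR_RGB2GRAY).astype(int)
q=proj("scene",np.array([.3986,.0875,.15])+[.0616*.98,.0128,0])[0];print(q)
u=int(q[0]);print([(r,g[r,u-4],g[r,u],g[r,u+4]) for r in range(int(q[1])-24,int(q[1])+16)])
E
```

```text
TCP [0.3991 0.0872 0.1507] box [-77.1  -0.4 144.3] F [-0.4 -0.8 -2.2] 15.4
-5 [[366.0, 507.0], [356.0, 548.0], [321.0, 357.0]]
0 [[367.0, 499.0], [359.0, 544.0], [320.0, 360.0]]
5 [[369.0, 489.0], [362.0, 539.0], [320.0, 362.0]]
[321.91903867 180.56906595]
[(156, np.int64(82), np.int64(80), np.int64(80)), (157, np.int64(81), np.int64(81), np.int64(81)), (158, np.int64(80), np.int64(79), np.int64(80)), (159, np.int64(80), np.int64(80), np.int64(73)), (160, np.int64(81), np.int64(82), np.int64(66)), (161, np.int64(73), np.int64(75), np.int64(54)), (162, np.int64(61), np.int64(80), np.int64(59)), (163, np.int64(122), np.int64(155), np.int64(143)), (164, np.int64(181), np.int64(197), np.int64(197)), (165, np.int64(199), np.int64(197), np.int64(198)), (166, np.int64(198), np.int64(198), np.int64(196)), (167, np.int64(198), np.int64(198), np.int64(197)), (168, np.int64(199), np.int64(198), np.int64(197)), (169, np.int64(199), np.int64(198), np.int64(199)), (170, np.int64(198), np.int64(199), np.int64(197)), (171, np.int64(198), np.int64(199), np.int64(196)), (172, np.int64(198), np.int64(1
[... 491 characters left out ...]
2, np.int64(117), np.int64(54), np.int64(60)), (183, np.int64(76), np.int64(33), np.int64(69)), (184, np.int64(84), np.int64(29), np.int64(82)), (185, np.int64(93), np.int64(32), np.int64(89)), (186, np.int64(100), np.int64(31), np.int64(79)), (187, np.int64(78), np.int64(37), np.int64(54)), (188, np.int64(45), np.int64(63), np.int64(76)), (189, np.int64(71), np.int64(82), np.int64(87)), (190, np.int64(83), np.int64(83), np.int64(138)), (191, np.int64(136), np.int64(188), np.int64(208)), (192, np.int64(207), np.int64(234), np.int64(226)), (193, np.int64(227), np.int64(227), np.int64(226)), (194, np.int64(227), np.int64(227), np.int64(227)), (195, np.int64(226), np.int64(227), np.int64(224))]
```

Emit:
{"fn": "jog_arm", "kwargs": {"hand": [0.05,0.05,0.05,0.05,0.05], "travel": [[0,0,-0.025],[0,0,-0.006],[-0.0005,0,-0.005],[-0.001,0,-0.005],[0,0,0]], "yaw": [0,0,0,0,0]}}

```text
time_s: 16.08
position: [0.3975, 0.0861, 0.1097]
tool_rot: [[0.978, 0.208, 0.0], [0.208, -0.978, -0.001], [0.0, 0.001, -1.0]]
ft_force: [-2.0, -1.9, 1.8]
grip_width: 0.0555
gripper_force: 23.9
```

Emit:
{"fn": "jog_arm", "kwargs": {"hand": [0.05,0.05,0.05,0.05,0.05], "travel": [[-0.0012,-0.0002,-0.0055],[-0.0013,-0.0003,-0.0055],[-0.0015,-0.0003,-0.0055],[-0.0015,-0.0003,-0.0055],[0,0,0]], "yaw": [0,0,0,0,0]}}

```text
time_s: 16.7
position: [0.3916, 0.0857, 0.0869]
tool_rot: [[0.978, 0.208, -0.001], [0.208, -0.978, 0.0], [-0.001, -0.0, -1.0]]
ft_force: [1.1, -0.8, 1.2]
grip_width: 0.0557
gripper_force: 24.9
```

```bash
python3 - <<'E'
from h import *
look("s5",63,27.4,(15,20,25,30,35),(275,130,100,85,8))
E
```

```text
TCP [0.3916 0.0857 0.0869] box [-115.7   -0.3   92.9] F [ 1.1 -0.8  1.2] 16.7
15 [[358.0, 477.0], [354.0, 539.0], [303.0, 363.0]]
20 [[358.0, 464.0], [357.0, 530.0], [303.0, 366.0]]
25 [[359.0, 451.0], [359.0, 520.0], [303.0, 370.0]]
30 [[358.0, 437.0], [360.0, 509.0], [303.0, 373.0]]
35 [[358.0, 422.0], [361.0, 496.0], [303.0, 377.0]]
```

View pics/s5.png

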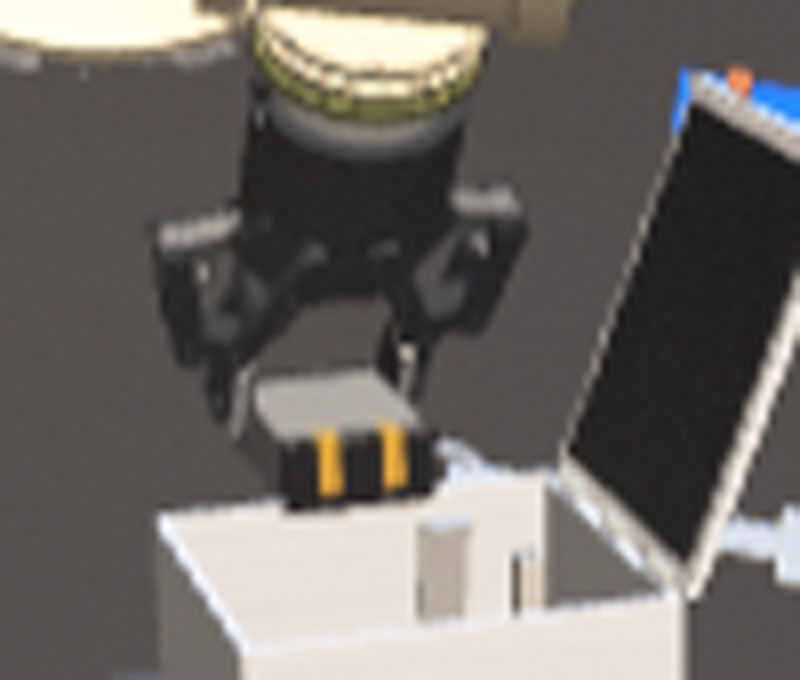

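Emit:
{"fn": "jog_arm", "kwargs": {"hand": [0.05,0.05,0.05,0.05,0.05], "travel": [[0,0,0.02],[0,0,0.02],[0.022,0.0048,0.013],[0.021,0.0046,0.0124],[0,0,0]], "yaw": [0,0,0,0,0]}}

```text
time_s: 17.38
position: [0.4354, 0.0953, 0.1527]
tool_rot: [[0.978, 0.209, 0.0], [0.209, -0.978, 0.0], [0.0, -0.0, -1.0]]
ft_force: [-1.2, 0.2, -2.7]
grip_width: 0.0554
gripper_force: 24.5
```

```bash
python3 - <<'E'
from h import *
cr=(275,110,100,85,8)
look("s6",63,27.4,(25,30,35),cr)
g=cv2.cvtColor(np.load("s6.npy"),cv2.COLOR_RGB2GRAY).astype(int)
T=np.array(env.observe()["position"]);t=np.array([np.cos(YW),np.sin(YW),0]);n=np.array([-t[1],t[0],0])
for a in(28,30,32):
    r=np.radians(a)
    for x,z,w in((63,.6,0),(63,-27.4,0),(-17,.6,0),(40,.6,-28),(40,.6,28)):
        print(a,(x,z,w),proj("scene",T+t*(x*np.cos(r)-z*np.sin(r))/1e3+n*w/1e3+np.array([0,0,(x*np.sin(r)+z*np.cos(r))/1e3])).round(2))
q=proj("scene",T+t*.055+[0,0,.03])[0];u=int(q[0]);v=int(q[1]);print(u,v)
for r in range(v-16,v+16): print(r,g[r,u-3],g[r,u],g[r,u+2])
print(u-16,g[v-4,u-16:u+17]);print(g[v-6,u-16:u+17])
E
```

```text
TCP [0.4354 0.0953 0.1527] box [-44.    0.  127.4] F [-1.2  0.2 -2.7] 17.375
25 [[413.0, 580.0], [413.0, 655.0], [351.0, 496.0]]
30 [[413.0, 565.0], [415.0, 642.0], [351.0, 500.0]]
35 [[413.0, 549.0], [416.0, 629.0], [351.0, 504.0]]
28 (63, 0.6, 0) [[326.1 180.7]]
28 (63, -27.4, 0) [[326.19 190.22]]
28 (-17, 0.6, 0) [[318.29 171.6 ]]
28 (40, 0.6, -28) [[313.94 179.05]]
28 (40, 0.6, 28) [[333.52 176.88]]
30 (63, 0.6, 0) [[326.09 179.94]]
30 (63, -27.4, 0) [[326.27 189.59]]
30 (-17, 0.6, 0) [[318.3  171.79]]
30 (40, 0.6, -28) [[313.93 178.57]]
30 (40, 0.6, 28) [[333.51 176.4 ]]
32 (63, 0.6, 0) [[326.07 179.17]]
32 (63, -27.4, 0) [[326.35 188.94]]
32 (-17, 0.6, 0) [[318.3  171.98]]
32 (40, 0.6, -28) [[313.91 178.09]]
32 (40, 0.6, 28) [[333.5  175.92]]
326 180
164 83 79 80
165 81 82 79
166 81 82 79
167 80 81 80
168 82 81 78
169 80 81 80
170 81 79 75
171 73 82 77
172 127 135 134
173 171 172 169
174 170 170 170
175 171 170 171
176 170 171 172
177 172 171 171
178 171 173 172
179 172 145 144
180 176 95 90
181 168 66 57
182 162 39 40
183 163 40 40
184 163 40 41
185 162 43 40
186 161 41 41
187 147 39 42
188 100 43 40
189 44 43 48
190 85 135 158
191 191 211 222
192 230 226 227
193 226 226 227
194 226 226 225
195 224 223 200
310 [116  97 115 164 170 170 171 172 172 171 172 171 170 170 171 172 171 171
 172 171 171 169 152  97  75  81  80  79  80  78  80  81  82]
[111 114  89 162 169 170 171 171 171 170 170 170 170 170 172 171 170 170
 170 170 136  93 116  86  45  75  81  80  82  81  81  80  81]
```

Emit:
{"fn": "jog_arm", "kwargs": {"hand": [0.05,0.05,0.05,0.05,0.05], "travel": [[0.0107,0.0024,-0.0195],[0.0107,0.0024,-0.0195],[0.0107,0.0024,-0.0195],[0.0108,0.0023,-0.0194],[0,0,0]], "yaw": [0,0,0,0,0]}}

```text
time_s: 18.05
position: [0.4765, 0.1045, 0.0733]
tool_rot: [[0.978, 0.208, -0.004], [0.208, -0.978, 0.0], [-0.004, -0.001, -1.0]]
ft_force: [0.3, 1.0, -2.3]
grip_width: 0.0556
gripper_force: 24.5
```

```bash
cat > st.py <<'E'
from h import *
s=env.observe();print("TCP",s["position"].round(4),"box",box(s["position"]).round(1),"F",s["ft_force"].round(1),"Fbox",(Rb(YW).T@s["ft_force"]).round(1),"T",s["wrist_torque"].round(2),s["grip_width"],s["time_s"])
E
python3 st.py
```

```text
TCP [0.4765 0.1045 0.0733] box [-47.2   0.6  37.6] F [ 0.3  1.  -2.3] Fbox [-0.7  0.9 -2.2] T [0.01 0.08 0.02] 0.05556411271029477 18.05
```

Emit:
{"fn": "jog_arm", "kwargs": {"hand": [0.05,0.05,0.05,0.05,0.05], "travel": [[0.0013,0.0003,0.0008],[0.0015,0.0003,-0.0026],[0.0015,0.0003,-0.0026],[0.001,0.0002,-0.0017],[0,0,0]], "yaw": [0,0,0,0,0]}}

```text
time_s: 18.68
position: [0.4829, 0.1057, 0.0685]
tool_rot: [[0.978, 0.208, -0.0], [0.208, -0.978, 0.0], [-0.0, -0.0, -1.0]]
ft_force: [-0.2, -0.4, -4.1]
grip_width: 0.0552
gripper_force: 24.4
```

```bash
python3 st.py
```

```text
TCP [0.4829 0.1057 0.0685] box [-43.9   0.4  30.2] F [-0.2 -0.4 -4.1] Fbox [-2.2 -0.3 -3.4] T [-0.06  0.1   0.03] 0.05518069520361387 18.675
```

Emit:
{"fn": "jog_arm", "kwargs": {"hand": [0.05,0.05,0.05,0.05,0.05], "travel": [[0.0002,0,-0.0015],[0.0005,0.0001,-0.0009],[0.0005,0.0001,-0.0009],[0,0,0],[0,0,0]], "yaw": [0,0,0,0,0]}}

```text
time_s: 19.3
position: [0.4842, 0.1058, 0.0654]
tool_rot: [[0.978, 0.208, 0.0], [0.208, -0.978, -0.0], [0.0, 0.0, -1.0]]
ft_force: [-1.0, -0.7, -0.9]
grip_width: 0.0554
gripper_force: 24.8
```

```bash
python3 st.py
```

```text
TCP [0.4842 0.1058 0.0654] box [-44.3   0.2  26.9] F [-1.  -0.7 -0.9] Fbox [-1.5 -0.4 -0.2] T [-0.07  0.14 -0.04] 0.055400488300257275 19.3
```

Emit:
{"fn": "jog_arm", "kwargs": {"hand": [0.05,0.05,0.05,0.05,0.05], "travel": [[0.0004,0.0001,-0.0008],[0.0004,0.0001,-0.0008],[0,0,0],[0,0,0],[0,0,0]], "yaw": [0,0,0,0,0]}}

```text
time_s: 19.92
position: [0.4843, 0.1059, 0.0649]
tool_rot: [[0.978, 0.208, -0.001], [0.208, -0.978, -0.001], [-0.001, 0.0, -1.0]]
ft_force: [-8.6, -3.3, 16.4]
grip_width: 0.0556
gripper_force: 26.8
```

```bash
python3 st.py
```

```text
TCP [0.4843 0.1059 0.0649] box [-44.5   0.2  26.3] F [-8.6 -3.3 16.4] Fbox [ 0.3 -1.4 18.7] T [-0.48  1.27 -0.08] 0.05564783022968911 19.925
```

Emit:
{"fn": "jog_arm", "kwargs": {"hand": [0.058,0.064,0.068,0.068,0.068], "travel": [[0,0,0.0005],[0,0,0],[0,0,0],[-0.002,-0.0004,0.004],[-0.01,-0.002,0.0173]], "yaw": [0,0,0,0,0]}}

```text
time_s: 20.55
position: [0.4727, 0.1036, 0.0853]
tool_rot: [[0.978, 0.208, -0.001], [0.208, -0.978, 0.0], [-0.001, -0.0, -1.0]]
ft_force: [0.0, 0.7, -0.6]
grip_width: 0.0682
gripper_force: 0.0
```

Emit:
{"fn": "jog_arm", "kwargs": {"hand": [0.068,0.068,0.05,0.02,0.0], "travel": [[-0.02,-0.004,0.0346],[-0.02,-0.004,0.0346],[-0.02,-0.004,0.04],[-0.02,-0.004,0.04],[-0.02,-0.004,0.02]], "yaw": [0,0,0,0,0]}}

```text
time_s: 21.18
position: [0.3725, 0.0836, 0.2567]
tool_rot: [[0.978, 0.208, 0.003], [0.208, -0.978, -0.0], [0.003, 0.001, -1.0]]
ft_force: [-0.0, 0.7, -1.2]
grip_width: 0.0142
gripper_force: 0.0
```

```bash
python3 st.py; python3 - <<'E'
from h import *
c=env.get_image("scene");t=env.get_image("top");np.save("s7.npy",c);np.save("t7.npy",t)
g=cv2.cvtColor(c,cv2.COLOR_RGB2GRAY).astype(int)
# bar tip location in scene
for r in range(188,206): print(r,g[r,318:342])
for a in(1.5,1.6,1.7,1.8,1.9):
    print(a,proj("scene",[bw(38-66*np.cos(a),y,31.5+66*np.sin(a)) for y in(-8,8)]).round(1).tolist())
E
```

```text
TCP [0.3725 0.0836 0.2567] box [-47.3   1.5 249.5] F [-0.   0.7 -1.2] Fbox [-0.5  0.7 -1.1] T [ 0.01 -0.01 -0.01] 0.014164277028411032 21.175
188 [ 83  83  82  84  81  83  83  91 228 175  90  85  85 209 209 195 220 191
 172 143 141 101 104 109]
189 [ 82  84  82  81  80  82  82  88 196 191  83  83 101 221 225 228 229 229
 230 220 219 195 194 194]
190 [ 81  83  83  81  82 105 109 138 176 221 164 191 197 230 232 234 233 233
 233 234 233 233 229 229]
191 [136 163 158 191 189 195 195 208 211 226 223 235 234 234 230 230 226 227
 227 227 226 227 226 226]
192 [208 222 221 234 234 231 231 228 227 227 227 228 228 227 227 227 227 228
 228 228 228 227 228 227]
193 [227 227 227 227 227 227 227 226 226 228 226 228 228 228 227 227 228 228
 228 227 228 227 227 227]
194 [226 227 227 227 227 227 226 226 226 227 226 225 226 225 223 223 225 225
 225 224 226 225 225 226]
195 [225 226 226 224 225 225 225 223 225 200 201 212 213 207 203 203 220 225
 225 225 226 226 226 226]
196 [225 225 225 224 225 225 225 224 224 171 170 188 188 180 173 181 221 226
 225 225 225 225 225 225]
197 [225 226 226 226 225 225 22
[... 380 characters left out ...]

201 [225 225 225 223 224 226 225 225 224 181 174 170 171 173 173 201 224 224
 224 225 222 100 197 201]
202 [224 224 224 224 224 223 224 224 223 167 173 170 171 174 172 201 224 225
 224 224 222 101 197 201]
203 [224 225 224 224 223 223 206 191 190 149 174 172 171 174 173 202 224 224
 225 224 222 101 198 201]
204 [191 191 179 187 182 182 153 135 142 143 173 172 173 175 173 209 224 224
 225 225 222  99 197 197]
205 [153 152 134 146 141 142 145 155 160 135 172 171 173 175 174 216 225 225
 225 225 224 100 196 200]
1.5 [[325.0, 192.7], [330.7, 192.1]]
1.6 [[325.7, 193.5], [331.4, 192.8]]
1.7 [[326.4, 194.4], [332.2, 193.8]]
1.8 [[327.1, 195.7], [332.9, 195.0]]
1.9 [[327.8, 197.1], [333.6, 196.4]]
```

```bash
cat > barp.py <<'E'
from h import *
t=np.array([np.cos(YW),np.sin(YW),0])
H=np.array([38*.866-31.5*.5,38*.5+31.5*.866])
def tcp(f,w): return P0+t*f/1e3+np.array([0,0,(w+17)/1e3])
prev=None
L=[("above",30,140),("down",30,97)]
for a,s,k in((1.75,54,1),(1.5,54,1),(1.25,52,1),(1.,50,1),(.75,48,1),(.53,48,1),(.53,38,-1),(.35,38,-1),(.18,38,-1),(0.05,38,-1),(0,38,-1)):
    b=np.array([-s*np.cos(a)+1.5*np.sin(a),s*np.sin(a)+1.5*np.cos(a)])
    p=H+[b[0]*.866-b[1]*.5,b[0]*.5+b[1]*.866]
    L.append((a,p[0]+11*k,p[1]))
for n,f,w in L:
    q=tcp(f,w);print(n,round(f,1),round(w,1),q.round(4),None if prev is None else (q-prev).round(4));prev=q
E
python3 barp.py
```

```text
above 30 140 [0.5644 0.1225 0.2213] None
down 30 97 [0.5644 0.1225 0.1783] [ 0.     0.    -0.043]
1.75 11.3 97.6 [0.5461 0.1186 0.1789] [-0.0183 -0.0039  0.0006]
1.5 -0.8 91.9 [0.5342 0.1161 0.1732] [-0.0119 -0.0025 -0.0058]
1.25 -9.7 81.9 [0.5255 0.1143 0.1632] [-0.0087 -0.0018 -0.0099]
1.0 -15.6 70.5 [0.5197 0.1131 0.1518] [-0.0057 -0.0012 -0.0114]
0.75 -18.3 58.5 [0.5171 0.1125 0.1398] [-0.0026 -0.0006 -0.012 ]
0.53 -19.8 48.1 [0.5156 0.1122 0.1294] [-0.0015 -0.0003 -0.0104]
0.53 -31.8 48.0 [0.5039 0.1097 0.1293] [-0.0117 -0.0025 -0.0001]
0.35 -31.5 41.2 [0.5042 0.1098 0.1225] [ 0.0003  0.0001 -0.0068]
0.18 -30.1 34.9 [0.5055 0.1101 0.1162] [ 0.0014  0.0003 -0.0063]
0.05 -28.3 30.3 [0.5073 0.1104 0.1116] [ 0.0017  0.0004 -0.0046]
0 -27.5 28.6 [0.5081 0.1106 0.1099] [ 0.0008  0.0002 -0.0017]
```

Emit:
{"fn": "jog_arm", "kwargs": {"hand": [0,0,0,0,0], "travel": [[0.048,0.0097,0],[0.048,0.0097,0],[0.048,0.0097,0],[0.048,0.0098,-0.035],[0,0,-0.038]], "yaw": [0,0,0,0,0]}}

```text
time_s: 21.9
position: [0.5675, 0.123, 0.1783]
tool_rot: [[0.978, 0.208, -0.001], [0.208, -0.978, 0.0], [-0.001, -0.0, -1.0]]
ft_force: [-0.2, -0.8, 0.1]
grip_width: -0.0001
gripper_force: 0.0
```

Emit:
{"fn": "jog_arm", "kwargs": {"hand": [0,0,0,0,0], "travel": [[-0.006,-0.001,-0.005],[-0.006,-0.0014,0],[-0.0064,-0.0014,0],[0,0,0],[0,0,0]], "yaw": [0,0,0,0,0]}}

```text
time_s: 22.52
position: [0.5467, 0.1187, 0.1772]
tool_rot: [[0.978, 0.208, 0.001], [0.208, -0.978, 0.0], [0.001, 0.0, -1.0]]
ft_force: [-0.0, -0.7, -0.3]
grip_width: 0.0003
gripper_force: 0.0
```

```bash
python3 st.py
```

```text
TCP [0.5467 0.1187 0.1772] box [66.8 -0.  91.8] F [-0.  -0.7 -0.3] Fbox [-0.3 -0.7 -0.2] T [ 0.05  0.   -0.03] 0.0002530822719849196 22.525
```

Sweep the bar down.

Emit:
{"fn": "jog_arm", "kwargs": {"hand": [0,0,0,0,0], "travel": [[-0.0062,-0.0013,-0.0015],[-0.0062,-0.0013,-0.0025],[-0.0044,-0.001,-0.005],[-0.0044,-0.0008,-0.005],[-0.003,-0.0006,-0.0057]], "yaw": [0,0,0,0,0]}}

```text
time_s: 23.15
position: [0.522, 0.1137, 0.1567]
tool_rot: [[0.978, 0.208, -0.0], [0.208, -0.978, -0.0], [-0.0, -0.0, -1.0]]
ft_force: [-0.2, 0.2, 1.1]
grip_width: 0.0001
gripper_force: 0.6
```

Emit:
{"fn": "jog_arm", "kwargs": {"hand": [0,0,0,0,0], "travel": [[-0.003,-0.0006,-0.0057],[-0.0026,-0.0006,-0.012],[-0.0015,-0.0003,-0.0104],[-0.006,-0.0013,0],[-0.006,-0.0012,0]], "yaw": [0,0,0,0,0]}}

```text
time_s: 23.78
position: [0.5028, 0.1097, 0.1288]
tool_rot: [[0.978, 0.208, -0.0], [0.208, -0.978, 0.0], [-0.0, -0.0, -1.0]]
ft_force: [0.4, 1.1, 0.4]
grip_width: -0.0002
gripper_force: 0.0
```

```bash
python3 st.py
```

```text
TCP [0.5028 0.1097 0.1288] box [ 3.8  0.2 72.3] F [0.4 1.1 0.4] Fbox [0.7 1.  0. ] T [-0.02  0.03  0.06] -0.00019335335360761403 23.775
```

Emit:
{"fn": "jog_arm", "kwargs": {"hand": [0,0,0,0,0], "travel": [[0.0013,0.0001,-0.006],[0.0014,0.0003,-0.0063],[0.0017,0.0004,-0.0046],[0.0008,0.0002,-0.0017],[0,0,0]], "yaw": [0,0,0,0,0]}}

```text
time_s: 24.4
position: [0.5086, 0.1108, 0.1101]
tool_rot: [[0.978, 0.208, -0.0], [0.208, -0.978, 0.0], [-0.0, -0.0, -1.0]]
ft_force: [0.8, 0.0, -0.2]
grip_width: 0.0002
gripper_force: 0.0
```

```bash
python3 st.py
```

```text
TCP [0.5086 0.1108 0.1101] box [-0.4  0.1 53.2] F [ 0.8  0.  -0.2] Fbox [ 0.6 -0.1 -0.6] T [ 0.06 -0.01 -0.  ] 0.00019653224634913886 24.4
```

Emit:
{"fn": "jog_arm", "kwargs": {"hand": [0,0,0,0,0], "travel": [[0,0,-0.001],[0,0,-0.001],[0,0,-0.001],[0,0,0],[0,0,0]], "yaw": [0,0,0,0,0]}}

```text
time_s: 25.02
position: [0.5089, 0.1108, 0.1083]
tool_rot: [[0.978, 0.208, 0.002], [0.208, -0.978, 0.0], [0.002, 0.0, -1.0]]
ft_force: [-2.0, -0.3, 8.4]
grip_width: 0.0001
gripper_force: 4.3
```

```bash
python3 st.py
```

```text
TCP [0.5089 0.1108 0.1083] box [-1.1  0.  51.4] F [-2.  -0.3  8.4] Fbox [2.4 0.1 8.3] T [ 0.02  0.24 -0.03] 0.00011527930338607632 25.025
```

Emit:
{"fn": "jog_arm", "kwargs": {"hand": [0,0,0,0.03,0.05], "travel": [[0,0,0.04],[0,0,0.06],[-0.0109,-0.0555,0.02],[-0.0109,-0.0555,0],[-0.0109,-0.0555,0]], "yaw": [0,0,0.079,0.079,0.079]}}

```text
time_s: 25.65
position: [0.4752, -0.0572, 0.2276]
tool_rot: [[0.9, 0.435, 0.001], [0.435, -0.9, -0.0], [0.001, 0.001, -1.0]]
ft_force: [0.9, -0.6, 0.5]
grip_width: 0.0362
gripper_force: 0.0
```

Emit:
{"fn": "jog_arm", "kwargs": {"hand": [0.05,0.05,0.05,0.05,0.05], "travel": [[-0.0109,-0.0555,-0.03],[0,0,-0.04],[0,0,-0.03],[0,0,0],[0,0,0]], "yaw": [0,0,0,0,0]}}

```text
time_s: 26.28
position: [0.4657, -0.11, 0.1291]
tool_rot: [[0.902, 0.432, 0.001], [0.432, -0.902, -0.001], [0.001, 0.001, -1.0]]
ft_force: [-0.2, -0.2, 0.7]
grip_width: 0.0499
gripper_force: 0.0
```

```bash
python3 st.py; python3 - <<'E'
from h import *
t=env.get_image("top");s=env.get_image("scene");np.save("t8.npy",t);np.save("s8.npy",s)
def samp(im,n,P):
    q=proj(n,P.reshape(-1,3)@Rb(YW).T/1e3+P0).astype(np.float32).reshape(*P.shape[:2],2)
    return cv2.remap(im,q[...,0].copy(),q[...,1].copy(),cv2.INTER_LINEAR)
x=np.arange(-70,66,4.);ys=[-40,-22,-4,0,4,22,40]
X,Y=np.meshgrid(x,ys);print("x",x.astype(int))
for z in(28,33): print(z);print(np.c_[ys,cv2.cvtColor(samp(t,"top",np.dstack([X,Y,X*0+z])),cv2.COLOR_RGB2GRAY)])
# carrier sink check in top: bright low-saturation blob within board
hsv=cv2.cvtColor(t,cv2.COLOR_RGB2HSV)
E
```

```text
TCP [ 0.4657 -0.11    0.1291] box [ -66.8 -207.2  113.4] F [-0.2 -0.2  0.7] Fbox [ 0.1 -0.2  0.7] T [ 0.01 -0.01  0.  ] 0.04993259963698854 26.275
x [-70 -66 -62 -58 -54 -50 -46 -42 -38 -34 -30 -26 -22 -18 -14 -10  -6  -2
   2   6  10  14  18  22  26  30  34  38  42  46  50  54  58  62]
28
[[-40 174 174 173 182 211 224 226 225 225 223 222 224 225 222 220 222 221
  220 221 219 220 217 219 220 220 219 219 220 220 219 220 222 207 177]
 [-22 176 177 154 104 136 169 172 170 170 170 172 170 174 172 171 171 172
  172 173 174 165 113  78  67  77  86 133 206 222 221 220 222 205 175]
 [ -4 176 176 153  98 142 172 174 173 172 176 180 187 192 192 187 190 194
  188 188 194 190 180 184 185 179 187 158 151 206 220 220 221 203 177]
 [  0 177 173 149 110 138 172 172 171 171 177 183 191 194 194 195 195 196
  195 197 197 198 197 198 198 200 190 146 139 204 222 221 222 205 177]
 [  4 177 176 150 107 132 169 173 171 172 177 184 188 196 196 195 195 196
  197 197 197 198 201 199 199 200 195 149 136 206 222 221 223 205 178]
 [ 22 176 176 155  93 139 172 174 172 175 173 173 173 174 172 173 174 174
  174 175 
[... 525 characters left out ...]
 163 175 173 172 174 178 185 192 193 189 188 195
  191 188 195 194 186 187 189 185 187 170 136 192 221 220 223 212 184]
 [  0 178 176 165 120 111 160 173 172 170 174 181 188 194 193 195 195 197
  194 197 197 198 199 198 198 201 198 166 135 187 222 222 222 215 183]
 [  4 176 177 164 119 112 160 174 172 172 172 183 187 192 197 195 196 196
  197 196 197 197 200 200 200 199 201 171 129 182 221 219 223 212 182]
 [ 22 176 176 170 124 115 164 175 173 174 174 172 174 172 173 172 175 173
  175 174 176 169 131  81  66  72  84 112 189 220 221 222 223 212 183]
 [ 40 175 175 177 176 199 221 224 223 224 224 224 224 223 222 222 221 220
  219 221 219 219 220 220 220 222 219 219 220 218 222 220 222 217 185]]
```

Emit:
{"fn": "jog_arm", "kwargs": {"hand": [0.05,0.05,0.05,0.05,0.05], "travel": [[0.0003,-0.0013,-0.035],[0,0,-0.035],[0,0,-0.02],[0,0,-0.012],[0,0,0]], "yaw": [0,0,0,0,0]}}

```text
time_s: 27.0
position: [0.4657, -0.1112, 0.0262]
tool_rot: [[0.902, 0.432, 0.0], [0.432, -0.902, -0.0], [0.0, 0.0, -1.0]]
ft_force: [0.4, 0.1, 0.2]
grip_width: 0.0499
gripper_force: 0.0
```

Emit:
{"fn": "jog_arm", "kwargs": {"hand": [0.04,0.03,0.02,0.02,0.02], "travel": [[0,0,0],[0,0,0],[0,0,0],[0,0,0],[0,0,0]], "yaw": [0,0,0,0,0], "grip_force": 22}}

```text
time_s: 27.62
position: [0.4659, -0.1114, 0.0268]
tool_rot: [[0.902, 0.432, 0.001], [0.432, -0.902, -0.001], [0.001, 0.001, -1.0]]
ft_force: [-0.8, 1.2, 6.3]
grip_width: 0.0256
gripper_force: 22.1
```

```bash
python3 st.py
```

```text
TCP [ 0.4659 -0.1114  0.0268] box [-118.  -208.5   24.9] F [-0.8  1.2  6.3] Fbox [2.7 1.3 5.7] T [ 0.03  0.12 -0.12] 0.025586151585679544 27.625
```

Emit:
{"fn": "jog_arm", "kwargs": {"hand": [0.02,0.02,0.02,0.02,0.02], "travel": [[0,0,0.02],[0,0,0.04],[0,0,0.05],[-0.012,0.03,0.03],[-0.012,0.04,0]], "yaw": [0,0,0,-0.05,-0.06]}}

```text
time_s: 28.25
position: [0.4418, -0.0411, 0.168]
tool_rot: [[0.945, 0.327, 0.004], [0.327, -0.945, -0.002], [0.004, 0.003, -1.0]]
ft_force: [-0.7, 1.0, -3.4]
grip_width: 0.0255
gripper_force: 23.2
```

Emit:
{"fn": "jog_arm", "kwargs": {"hand": [0.02,0.02,0.02,0.02,0.02], "travel": [[-0.012,0.045,0],[-0.012,0.045,0],[-0.0134,0.04,0],[0,0,0],[0,0,-0.02]], "yaw": [-0.06,-0.06,-0.009,0,0]}}

```text
time_s: 28.88
position: [0.4048, 0.0887, 0.1467]
tool_rot: [[0.978, 0.207, 0.003], [0.207, -0.978, -0.0], [0.003, 0.001, -1.0]]
ft_force: [-0.1, -0.2, -3.5]
grip_width: 0.025
gripper_force: 23.3
```

```bash
python3 st.py; cat > car.py <<'E'
from h import *
import sys
# predicted scene pixels of carrier plate corners for tilts; measured plate/green outline
tilts=[float(a) for a in sys.argv[2:]];h=26.8
s=env.observe();T=np.array(s["position"]);y=np.arctan2(s["tool_rot"][1,0],s["tool_rot"][0,0]);t=np.array([np.cos(y),np.sin(y),0]);n=np.array([-t[1],t[0],0])
c=env.get_image("scene");np.save(sys.argv[1]+".npy",c)
for a in tilts:
    r=np.radians(a);P=[]
    for X,Y,Z in((61,-69,4-h),(61,69,4-h),(-61,69,4-h),(-61,-69,4-h)):
        P.append(T+t*(X*np.cos(r)-Z*np.sin(r))/1e3+n*Y/1e3+np.array([0,0,(X*np.sin(r)+Z*np.cos(r))/1e3]))
    print(a,proj("scene",P).round(1).tolist())
hsv=cv2.cvtColor(c,cv2.COLOR_RGB2HSV).astype(int)
m=((abs(hsv[...,0]-80)<18)&(hsv[...,1]>80)).astype(np.uint8)
k=max(cv2.findContours(cv2.morphologyEx(m,cv2.MORPH_CLOSE,np.ones((7,7))),0,1)[0],key=cv2.contourArea)
print("green hull",cv2.approxPolyDP(cv2.convexHull(k),3,True)[:,0].tolist(),cv2.contourArea(k))
E
python3 car.py s9 -5 0 5
```

```text
TCP [0.4048 0.0887 0.1467] box [-7.410e+01 -1.000e-01  1.379e+02] F [-0.1 -0.2 -3.5] Fbox [-1.9 -0.2 -3. ] T [-0.01  0.05 -0.03] 0.02500712930255709 28.875
-5.0 [[297.5, 191.4], [344.0, 186.1], [333.4, 154.5], [289.3, 159.2]]
0.0 [[297.8, 190.8], [344.5, 185.5], [333.3, 156.2], [289.3, 160.8]]
5.0 [[298.1, 190.0], [345.0, 184.7], [333.2, 157.9], [289.4, 162.6]]
green hull [[334, 162], [340, 184], [299, 187], [295, 162]] 722.0
```

Emit:
{"fn": "jog_arm", "kwargs": {"hand": [0.02,0.02,0.02,0.02,0.02], "travel": [[0,0,-0.022],[0,0,-0.006],[-0.0005,-0.0001,-0.005],[-0.001,-0.0002,-0.005],[0,0,0]], "yaw": [0,0,0,0,0]}}

```text
time_s: 29.55
position: [0.4026, 0.0882, 0.1084]
tool_rot: [[0.979, 0.206, 0.0], [0.206, -0.979, -0.0], [0.0, 0.0, -1.0]]
ft_force: [-2.6, -1.6, 1.4]
grip_width: 0.0254
gripper_force: 24.2
```

```bash
python3 st.py; python3 car.py s10 0 5 10 15
```

```text
TCP [0.4026 0.0882 0.1084] box [-95.2  -0.2 105.9] F [-2.6 -1.6  1.4] Fbox [-1.8 -1.   2.6] T [-0.23  0.29 -0.02] 0.02538032120802067 29.55
0.0 [[296.6, 198.7], [342.2, 193.5], [331.4, 164.4], [288.5, 169.0]]
5.0 [[296.9, 198.0], [342.7, 192.7], [331.4, 166.0], [288.5, 170.7]]
10.0 [[297.1, 197.1], [343.1, 191.8], [331.4, 167.8], [288.6, 172.4]]
15.0 [[297.3, 196.1], [343.4, 190.8], [331.4, 169.5], [288.7, 174.1]]
green hull [[336, 181], [336, 191], [301, 195], [292, 175], [329, 170]] 583.5
```

Emit:
{"fn": "jog_arm", "kwargs": {"hand": [0.02,0.02,0.02,0.02,0.02], "travel": [[-0.0012,-0.0002,-0.0047],[-0.0014,-0.0003,-0.0047],[-0.0016,-0.0003,-0.0047],[-0.0018,-0.0004,-0.0045],[0,0,0]], "yaw": [0.001,0,0,0,0]}}

```text
time_s: 30.22
position: [0.396, 0.0873, 0.089]
tool_rot: [[0.978, 0.207, -0.002], [0.207, -0.978, 0.0], [-0.002, -0.0, -1.0]]
ft_force: [-0.3, -0.4, -0.3]
grip_width: 0.025
gripper_force: 24.7
```

```bash
python3 st.py; python3 car.py s11 25 30 35; python3 - <<'E'
import numpy as np,cv2
c=np.load("s11.npy");g=cv2.cvtColor(c,cv2.COLOR_RGB2GRAY).astype(int)
for u in(305,312,335): print(u,list(zip(range(168,206),c[168:206,u,0],c[168:206,u,1])).__str__().replace("np.uint8",""))
E
```

```text
TCP [0.396  0.0873 0.089 ] box [-110.6    0.3   92.3] F [-0.3 -0.4 -0.3] Fbox [-0.5 -0.4 -0.1] T [-0.12 -0.05 -0.06] 0.025042124613248357 30.225
25.0 [[296.8, 196.2], [342.6, 190.9], [330.4, 175.7], [288.4, 180.3]]
30.0 [[296.9, 194.7], [342.8, 189.5], [330.6, 177.4], [288.6, 182.1]]
35.0 [[297.0, 193.2], [343.0, 187.9], [330.8, 179.2], [288.8, 183.9]]
green hull [[335, 189], [300, 193], [292, 183], [326, 178]] 244.0
305 [(168, (88), (82)), (169, (83), (79)), (170, (78), (78)), (171, (78), (77)), (172, (70), (70)), (173, (56), (55)), (174, (43), (43)), (175, (41), (41)), (176, (62), (58)), (177, (64), (61)), (178, (44), (42)), (179, (44), (42)), (180, (45), (42)), (181, (54), (73)), (182, (67), (123)), (183, (71), (136)), (184, (71), (134)), (185, (76), (149)), (186, (74), (147)), (187, (75), (147)), (188, (75), (148)), (189, (76), (147)), (190, (76), (147)), (191, (74), (147)), (192, (77), (149)), (193, (126), (173)), (194, (206), (213)), (195, (234), (225)), (196, (233), (226)), (197, (232), (225)), (198, (234), (226)), (199, (235), (227)), (200, (233), (225)), (201, (232), (224)),
[... 927 characters left out ...]
6), (81)), (172, (85), (82)), (173, (84), (79)), (174, (86), (80)), (175, (89), (82)), (176, (87), (81)), (177, (88), (83)), (178, (87), (82)), (179, (87), (82)), (180, (88), (82)), (181, (133), (135)), (182, (189), (205)), (183, (184), (206)), (184, (166), (169)), (185, (147), (143)), (186, (86), (85)), (187, (70), (76)), (188, (75), (121)), (189, (77), (145)), (190, (185), (201)), (191, (234), (229)), (192, (234), (227)), (193, (236), (227)), (194, (233), (225)), (195, (234), (225)), (196, (233), (225)), (197, (234), (225)), (198, (233), (225)), (199, (232), (225)), (200, (233), (225)), (201, (232), (225)), (202, (232), (225)), (203, (231), (224)), (204, (234), (226)), (205, (234), (225))]
```

Emit:
{"fn": "jog_arm", "kwargs": {"hand": [0.02,0.02,0.02,0.02,0.02], "travel": [[0,0,0.02],[0,0,0.02],[0.0256,0.0054,0.0151],[0.0256,0.0054,0.0151],[0.0256,0.0054,0.0151]], "yaw": [0,0,0,0,0]}}

```text
time_s: 30.9
position: [0.4735, 0.1038, 0.1747]
tool_rot: [[0.978, 0.207, -0.002], [0.207, -0.978, 0.0], [-0.002, -0.001, -1.0]]
ft_force: [0.6, 0.4, -3.3]
grip_width: 0.0254
gripper_force: 24.5
```

Emit:
{"fn": "jog_arm", "kwargs": {"hand": [0.02,0.02,0.02,0.02,0.02], "travel": [[0.0049,0.001,-0.0087],[0.0098,0.0021,-0.0173],[0,0,0],[0,0,0],[0,0,0]], "yaw": [0,0,0,0,0]}}

```text
time_s: 31.52
position: [0.4878, 0.1065, 0.1489]
tool_rot: [[0.978, 0.207, 0.0], [0.207, -0.978, -0.0], [0.0, 0.0, -1.0]]
ft_force: [-0.1, 0.8, -2.6]
grip_width: 0.0255
gripper_force: 24.4
```

```bash
python3 st.py; python3 car.py s12 27 30 33; python3 - <<'E'
from h import *
c=np.load("s12.npy");h=cv2.cvtColor(c,cv2.COLOR_RGB2HSV);g=cv2.cvtColor(c,cv2.COLOR_RGB2GRAY)
print(proj("scene",[bw(*a) for a in((68,-76,66),(68,76,66),(-68,76,66),(-68,-76,66))]).round(1).tolist())
cv2.imwrite("pics/s12.png",crop(c,285,150,100,75,8))
E
```

```text
TCP [0.4878 0.1065 0.1489] box [ 0.6  0.2 97.4] F [-0.1  0.8 -2.6] Fbox [-1.2  0.8 -2.3] T [ 0.02  0.06 -0.  ] 0.02545466710938382 31.525
27.0 [[305.8, 207.7], [355.9, 201.8], [341.4, 185.6], [295.8, 190.8]]
30.0 [[305.9, 206.8], [356.0, 200.9], [341.6, 186.7], [296.0, 191.9]]
33.0 [[305.9, 205.8], [356.2, 199.9], [341.7, 187.9], [296.1, 193.1]]
green hull [[348, 200], [310, 205], [300, 193], [339, 188]] 334.5
[[303.9, 211.0], [359.3, 204.4], [343.0, 188.4], [293.2, 194.1]]
```

View pics/s12.png

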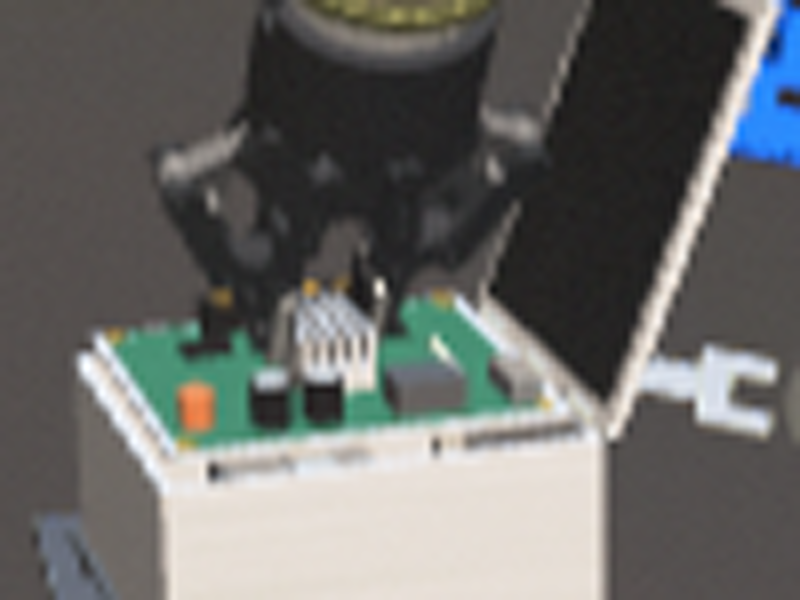

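Emit:
{"fn": "jog_arm", "kwargs": {"hand": [0.02,0.02,0.02,0.02,0.02], "travel": [[-0.0005,0.001,0],[0.0025,0.0005,-0.0044],[0.0024,0.0005,-0.0043],[0.0024,0.0005,-0.0043],[0,0,0]], "yaw": [0.001,0,0,0,0]}}

```text
time_s: 32.2
position: [0.4949, 0.1091, 0.1352]
tool_rot: [[0.978, 0.208, -0.001], [0.208, -0.978, 0.0], [-0.001, -0.0, -1.0]]
ft_force: [-0.6, 0.2, -3.1]
grip_width: 0.0251
gripper_force: 24.4
```

```bash
python3 st.py
```

```text
TCP [0.4949 0.1091 0.1352] box [ 0.2  1.2 81.8] F [-0.6  0.2 -3.1] Fbox [-2.1  0.3 -2.4] T [-0.02 -0.01  0.03] 0.02510419096306243 32.2
```

Emit:
{"fn": "jog_arm", "kwargs": {"hand": [0.02,0.02,0.02,0.02,0.02], "travel": [[0.002,0.0004,-0.0035],[0.002,0.0004,-0.0035],[0.0015,0.0003,-0.0026],[0,0,0],[0,0,0]], "yaw": [0,0,0,0,0]}}

```text
time_s: 32.83
position: [0.5004, 0.1102, 0.1262]
tool_rot: [[0.978, 0.208, 0.0], [0.208, -0.978, 0.0], [0.0, 0.0, -1.0]]
ft_force: [-0.8, -0.2, -3.2]
grip_width: 0.0251
gripper_force: 24.4
```

```bash
python3 st.py
```

```text
TCP [0.5004 0.1102 0.1262] box [ 0.5  1.2 71.2] F [-0.8 -0.2 -3.2] Fbox [-2.3 -0.  -2.4] T [-0.01  0.07 -0.02] 0.025129436853600026 32.825
```

Emit:
{"fn": "jog_arm", "kwargs": {"hand": [0.02,0.02,0.02,0.02,0.02], "travel": [[0.0007,0.0001,-0.0015],[0.0006,0.0001,-0.0013],[0.0005,0.0001,-0.001],[0,0,0],[0,0,0]], "yaw": [0,0,0,0,0]}}

```text
time_s: 33.45
position: [0.5022, 0.1105, 0.1223]
tool_rot: [[0.978, 0.208, -0.0], [0.208, -0.978, 0.0], [0.0, -0.0, -1.0]]
ft_force: [0.1, 0.7, -3.0]
grip_width: 0.0251
gripper_force: 24.5
```

```bash
python3 st.py
```

```text
TCP [0.5022 0.1105 0.1223] box [ 0.2  1.1 66.9] F [ 0.1  0.7 -3. ] Fbox [-1.3  0.7 -2.7] T [-0.06  0.05  0.05] 0.02512899113088032 33.45
```

Emit:
{"fn": "jog_arm", "kwargs": {"hand": [0.02,0.02,0.02,0.02,0.02], "travel": [[0.0005,0.0001,-0.0009],[0.0005,0.0001,-0.0009],[0,0,0],[0,0,0],[0,0,0]], "yaw": [0,0,0,0,0]}}

```text
time_s: 34.08
position: [0.5026, 0.1106, 0.1214]
tool_rot: [[0.978, 0.208, -0.001], [0.208, -0.978, -0.0], [-0.001, 0.0, -1.0]]
ft_force: [-7.1, -2.6, 9.1]
grip_width: 0.0254
gripper_force: 25.9
```

```bash
python3 st.py
```

```text
TCP [0.5026 0.1106 0.1214] box [ 0.1  1.1 65.9] F [-7.1 -2.6  9.1] Fbox [-2.  -1.1 11.6] T [-0.24  0.87  0.06] 0.025388584399396306 34.075
```

Emit:
{"fn": "jog_arm", "kwargs": {"hand": [0.028,0.034,0.042,0.042,0.042], "travel": [[0,0,0.0005],[0,0,0],[0,0,0],[-0.001,0,0.006],[-0.005,-0.001,0.03]], "yaw": [0,0,0,0,0]}}

```text
time_s: 34.7
position: [0.4966, 0.1097, 0.1565]
tool_rot: [[0.978, 0.208, -0.003], [0.208, -0.978, 0.0], [-0.003, -0.001, -1.0]]
ft_force: [0.0, 0.5, 0.4]
grip_width: 0.042
gripper_force: 0.0
```

Emit:
{"fn": "jog_arm", "kwargs": {"hand": [0.042,0.03,0.0,0.0,0.0], "travel": [[-0.01,-0.006,0.05],[-0.03,-0.04,0.05],[-0.03,-0.05,0.02],[-0.02,-0.05,0],[0,-0.05,0]], "yaw": [0,0,0,0,0]}}

```text
time_s: 35.33
position: [0.4094, -0.0828, 0.2722]
tool_rot: [[0.978, 0.208, 0.002], [0.208, -0.978, -0.001], [0.001, 0.001, -1.0]]
ft_force: [1.0, -0.1, 0.1]
grip_width: 0.0
gripper_force: 0.0
```

```bash
python3 st.py; python3 - <<'E'
from h import *
t=env.get_image("top");np.save("t13.npy",t);s=env.get_image("scene");np.save("s13.npy",s)
def samp(im,n,P):
    q=proj(n,P.reshape(-1,3)@Rb(YW).T/1e3+P0).astype(np.float32).reshape(*P.shape[:2],2)
    return cv2.remap(im,q[...,0].copy(),q[...,1].copy(),cv2.INTER_LINEAR)
for n,im in(("top",t),("scene",s)):
    hsv=cv2.cvtColor(im,cv2.COLOR_RGB2HSV).astype(int);m=((abs(hsv[...,0]-80)<18)&(hsv[...,1]>80)).astype(np.uint8)
    k=max(cv2.findContours(cv2.morphologyEx(m,cv2.MORPH_CLOSE,np.ones((9,9))),0,1)[0],key=cv2.contourArea)
    # intersect rays with plane box z=46
    p,d=ray(n,k[:,0]);N=Rb(YW)[:,2];o=bw(0,0,46);W=p+d*(((o-p)@N)/(d@N))[:,None]
    B=(W-P0)@Rb(YW)*1e3;print(n,cv2.minAreaRect(B[:,:2].astype(np.float32)),B[:,:2].min(0),B[:,:2].max(0))
# lid: bright inner/outer edges; predicted free-edge corners per angle
for a in(1.8,1.9,2.0,2.1):
    L=[bw(x,77-154*np.cos(a),67+154*np.sin(a)) for x in(-68,68)]
    print(a,"top",proj("top",L).round(1).tolist(),"scene",proj("scene",L).round(1).tolist(),np.round(L,3).tolist())
E
```

```text
TCP [ 0.4094 -0.0828  0.2722] box [ -38.1 -168.9  262.1] F [ 1.  -0.1  0.1] Fbox [ 0.8 -0.3 -0.4] T [-0.01 -0.04  0.04] 2.3846934250539146e-05 35.325
top ((-1.6792869567871094, 1.4922218322753906), (107.44596099853516, 123.8758316040039), 0.35457903146743774) [-55.67139608 -60.19774487] [52.0137316  63.52621634]
scene ((-18.706356048583984, -33.832820892333984), (47.95854568481445, 58.6251106262207), 86.97116088867188) [-47.89831192 -57.60115332] [10.02961842 -8.66105499]
1.8 top [[157.6, 232.7], [143.3, 185.4]] scene [[354.8, 137.6], [373.3, 148.2]] [[0.348, 0.191, 0.218], [0.463, 0.216, 0.286]]
1.9 top [[152.2, 233.3], [137.8, 186.2]] scene [[359.8, 138.6], [378.7, 149.3]] [[0.347, 0.206, 0.215], [0.462, 0.231, 0.283]]
2.0 top [[147.2, 233.6], [132.6, 186.7]] scene [[364.5, 140.0], [384.0, 150.8]] [[0.347, 0.221, 0.21], [0.462, 0.245, 0.278]]
2.1 top [[142.5, 233.7], [127.7, 187.0]] scene [[369.0, 141.9], [389.0, 153.0]] [[0.348, 0.235, 0.203], [0.463, 0.259, 0.271]]
```

```bash
cat > lid.py <<'E'
from h import *
def T(x,y,z): return bw(x,y,z)+[0,0,.017]
prev=np.array(env.observe()["position"]);L=[("over",T(0,175,290)),("side",T(0,170,196)),("touch",T(0,150,196)),("1.75",T(0,125,197)),("1.57",T(0,96.5,197.5+5))]
for a in(1.4,1.2,1.,.8,.6,.4,.25,.12,.05,0,-.02):
    r=130;L.append((a,T(0,77-r*np.cos(a)+5*np.sin(a)+14.5,67+r*np.sin(a)+5*np.cos(a)+5.5)))
for n,q in L: print(n,q.round(4),(q-prev).round(4));prev=q
E
python3 lid.py
```

```text
over [0.357  0.2576 0.3324] [-0.0535  0.3428  0.0608]
side [0.404  0.2624 0.251 ] [ 0.047   0.0048 -0.0814]
touch [0.4081 0.2428 0.251 ] [ 0.0041 -0.0196  0.    ]
1.75 [0.4128 0.2183 0.2519] [ 0.0047 -0.0246  0.0009]
1.57 [0.416  0.1898 0.2567] [ 0.0032 -0.0285  0.0048]
1.4 [0.4211 0.1682 0.2558] [ 0.0051 -0.0216 -0.0009]
1.2 [0.4292 0.1441 0.2506] [ 0.0081 -0.0241 -0.0052]
1.0 [0.4394 0.1222 0.2412] [ 0.0102 -0.022  -0.0094]
0.8 [0.4513 0.1032 0.2279] [ 0.0118 -0.0189 -0.0133]
0.6 [0.4643 0.0881 0.2112] [ 0.013  -0.0151 -0.0166]
0.4 [0.4779 0.0774 0.1919] [ 0.0137 -0.0107 -0.0193]
0.25 [0.4883 0.0725 0.1761] [ 0.0103 -0.0049 -0.0158]
0.12 [0.4971 0.0705 0.1619] [ 0.0088 -0.002  -0.0143]
0.05 [0.5018 0.0704 0.154 ] [ 0.0047 -0.0002 -0.0078]
0 [0.505  0.0706 0.1484] [ 0.0033  0.0003 -0.0056]
-0.02 [0.5063 0.0708 0.1462] [ 0.0013  0.0002 -0.0023]
```

Emit:
{"fn": "jog_arm", "kwargs": {"hand": [0,0,0,0,0], "travel": [[0,0,0.05],[0,0.03,0.038],[0,0.055,0],[0,0.055,0],[0,0.055,0]], "yaw": [0,0,0,0,0]}}

```text
time_s: 36.05
position: [0.41, 0.1156, 0.3597]
tool_rot: [[0.978, 0.209, 0.001], [0.209, -0.978, 0.0], [0.001, -0.0, -1.0]]
ft_force: [1.5, -0.8, 0.0]
grip_width: 0.0001
gripper_force: 0.0
```

Emit:
{"fn": "jog_arm", "kwargs": {"hand": [0,0,0,0,0], "travel": [[0,0.055,0],[0,0.055,0],[0,0.053,0],[0,0,0],[0,0,0]], "yaw": [0,0,0,0,0]}}

```text
time_s: 36.67
position: [0.4102, 0.2763, 0.3593]
tool_rot: [[0.978, 0.209, -0.0], [0.209, -0.978, -0.0], [-0.0, 0.0, -1.0]]
ft_force: [0.4, 0.3, 0.8]
grip_width: -0.0001
gripper_force: 0.0
```

```bash
python3 st.py
```

```text
TCP [0.4102 0.2763 0.3593] box [ 70.4 182.3 300. ] F [0.4 0.3 0.8] Fbox [0.8 0.2 0.5] T [ 0.03 -0.01 -0.04] -6.70026964631812e-05 36.675
```

Emit:
{"fn": "jog_arm", "kwargs": {"hand": [0,0,0,0,0], "travel": [[-0.004,0,-0.04],[-0.004,0,-0.04],[0,0,-0.028],[0.004,-0.02,0],[0.002,-0.0135,0]], "yaw": [0,0,0,0,0]}}

```text
time_s: 37.3
position: [0.4089, 0.2413, 0.2515]
tool_rot: [[0.978, 0.206, 0.0], [0.206, -0.978, 0.0], [0.0, -0.0, -1.0]]
ft_force: [-0.7, 3.1, 1.9]
grip_width: -0.0
gripper_force: 1.5
```

Emit:
{"fn": "jog_arm", "kwargs": {"hand": [0,0,0,0,0], "travel": [[0.0024,-0.0123,0.0005],[0.0023,-0.0123,0.0004],[0.0016,-0.0142,0.0024],[0.0016,-0.0143,0.0024],[0,0,0]], "yaw": [0,0,0,0,0]}}

```text
time_s: 37.92
position: [0.4168, 0.1887, 0.2571]
tool_rot: [[0.978, 0.207, 0.0], [0.207, -0.978, -0.001], [0.0, 0.001, -1.0]]
ft_force: [-1.3, -0.2, -0.5]
grip_width: -0.0001
gripper_force: 0.0
```

```bash
python3 st.py
```

```text
TCP [0.4168 0.1887 0.2571] box [  9.2  95.2 217.3] F [-1.3 -0.2 -0.5] Fbox [-1.4  0.1  0.2] T [-0.01 -0.01 -0.04] -6.830710311745847e-05 37.925
```

Emit:
{"fn": "jog_arm", "kwargs": {"hand": [0,0,0,0,0], "travel": [[0.0025,-0.0108,-0.0005],[0.0026,-0.0108,-0.0004],[0.0081,-0.0241,-0.0052],[0.0051,-0.011,-0.0047],[0.0051,-0.011,-0.0047]], "yaw": [0,0,0,0,0]}}

```text
time_s: 38.55
position: [0.4402, 0.1214, 0.2412]
tool_rot: [[0.978, 0.208, -0.0], [0.208, -0.978, -0.0], [-0.0, -0.0, -1.0]]
ft_force: [0.2, 0.9, 0.2]
grip_width: 0.0003
gripper_force: 0.7
```

Emit:
{"fn": "jog_arm", "kwargs": {"hand": [0,0,0,0,0], "travel": [[0.0059,-0.0095,-0.0066],[0.0059,-0.0094,-0.0067],[0.0065,-0.0076,-0.0083],[0.0065,-0.0075,-0.0083],[0,0,0]], "yaw": [0,0,0,0,0]}}

```text
time_s: 39.17
position: [0.465, 0.0876, 0.2107]
tool_rot: [[0.978, 0.208, -0.001], [0.208, -0.978, 0.0], [-0.001, -0.0, -1.0]]
ft_force: [0.2, -0.8, 0.1]
grip_width: 0.0003
gripper_force: 0.0
```

Emit:
{"fn": "jog_arm", "kwargs": {"hand": [0,0,0,0,0], "travel": [[0.0069,-0.0054,-0.0097],[0.0068,-0.0053,-0.0096],[0.0103,-0.0049,-0.0158],[0.0044,-0.001,-0.0071],[0.0044,-0.001,-0.0072]], "yaw": [0,0,0,0,0]}}

```text
time_s: 39.8
position: [0.4977, 0.0703, 0.1614]
tool_rot: [[0.978, 0.208, -0.001], [0.208, -0.978, -0.0], [-0.001, -0.0, -1.0]]
ft_force: [-0.3, -0.1, 0.2]
grip_width: 0.0003
gripper_force: 0.5
```

```bash
python3 st.py
```

```text
TCP [0.4977 0.0703 0.1614] box [  8.7 -37.3 107.1] F [-0.3 -0.1  0.2] Fbox [-0.1 -0.1  0.3] T [-0.11  0.15 -0.03] 0.00033082232655405337 39.8
```

Emit:
{"fn": "jog_arm", "kwargs": {"hand": [0,0,0,0,0], "travel": [[0.0047,0,-0.0078],[0.0025,0.0002,-0.0045],[0,0,-0.0015],[0,0,0],[0,0,0]], "yaw": [0,0,0,0,0]}}

```text
time_s: 40.42
position: [0.5047, 0.0707, 0.1485]
tool_rot: [[0.978, 0.208, 0.0], [0.208, -0.978, 0.0], [0.0, 0.0, -1.0]]
ft_force: [-0.5, -0.3, 0.5]
grip_width: -0.0002
gripper_force: 0.0
```

```bash
python3 st.py
```

```text
TCP [0.5047 0.0707 0.1485] box [  8.3 -38.4  92.5] F [-0.5 -0.3  0.5] Fbox [-0.3 -0.2  0.7] T [ 0.01 -0.01 -0.01] -0.00023881802803481697 40.425
```

Emit:
{"fn": "jog_arm", "kwargs": {"hand": [0,0,0,0,0], "travel": [[0,0,-0.001],[0,0,-0.001],[0,0,-0.001],[0,0,0],[0,0,0]], "yaw": [0,0,0,0,0]}}

```text
time_s: 41.05
position: [0.505, 0.0706, 0.1463]
tool_rot: [[0.978, 0.208, 0.002], [0.208, -0.978, -0.0], [0.002, 0.0, -1.0]]
ft_force: [-3.0, 1.0, 9.8]
grip_width: -0.0
gripper_force: 4.8
```

```bash
python3 st.py
```

```text
TCP [0.505  0.0706 0.1463] box [  7.4 -38.5  90.4] F [-3.   1.   9.8] Fbox [2.5 1.6 9.9] T [ 0.01  0.33 -0.05] -4.5236967043511294e-05 41.05
```

Emit:
{"fn": "jog_arm", "kwargs": {"hand": [0,0,0,0,0], "travel": [[0,0,0.01],[0,0,0.04],[-0.02,-0.05,0.04],[-0.02,-0.055,0.02],[-0.02,-0.055,0]], "yaw": [0,0,0,0,0]}}

```text
time_s: 41.68
position: [0.4458, -0.0875, 0.2545]
tool_rot: [[0.978, 0.209, 0.003], [0.209, -0.978, -0.002], [0.003, 0.002, -1.0]]
ft_force: [0.2, -0.9, 0.3]
grip_width: -0.0001
gripper_force: 0.0
```

Emit:
{"fn": "jog_arm", "kwargs": {"hand": [0,0,0,0,0], "travel": [[-0.02,-0.05,0],[0,-0.05,0],[0,-0.05,0],[0,0,0],[0,0,0]], "yaw": [0,0,0,0,0]}}

```text
time_s: 42.3
position: [0.426, -0.2356, 0.2526]
tool_rot: [[0.978, 0.208, -0.0], [0.208, -0.978, 0.001], [-0.0, -0.001, -1.0]]
ft_force: [0.4, -1.0, 0.5]
grip_width: -0.0003
gripper_force: 0.0
```

```bash
python3 st.py; python3 - <<'E'
from h import *
for n in("top","scene"):
    im=env.get_image(n);np.save(n+"14.npy",im);a=np.load(n+"0.npy")
    # -y free edge of lid: gray profile across y at outer face plane z=72
    g=cv2.cvtColor(im,cv2.COLOR_RGB2GRAY)
    for lo in(-50,20):
        y=np.arange(-90,-60,2.);X,Y=np.meshgrid(np.arange(lo,lo+30.),y)
        P=np.dstack([X,Y,X*0+70]).reshape(-1,3);q=proj(n,P@Rb(YW).T/1e3+P0).astype(np.float32).reshape(len(y),-1,2)
        print(n,lo,dict(zip(y.astype(int).tolist(),cv2.remap(g,q[...,0].copy(),q[...,1].copy(),1).mean(1).astype(int).tolist())))
    d=cv2.absdiff(im,a).max(2)>45;d=cv2.morphologyEx(d.astype(np.uint8),cv2.MORPH_OPEN,np.ones((3,3)))
    k,_,st,_=cv2.connectedComponentsWithStats(d);print(n,"changed",[s.tolist() for s in st[1:] if s[4]>12])
E
```

```text
TCP [ 0.426  -0.2356  0.2526] box [ -61.1 -321.8  252.8] F [ 0.4 -1.   0.5] Fbox [ 0.4 -1.   0.3] T [-0.02  0.04 -0.01] -0.000296639636363228 42.3
top -50 {-90: 90, -88: 99, -86: 106, -84: 107, -82: 106, -80: 106, -78: 117, -76: 156, -74: 202, -72: 219, -70: 221, -68: 220, -66: 219, -64: 218, -62: 218}
top 20 {-90: 90, -88: 100, -86: 107, -84: 109, -82: 107, -80: 105, -78: 113, -76: 149, -74: 201, -72: 218, -70: 220, -68: 220, -66: 220, -64: 219, -62: 218}
top changed [[238, 147, 274, 234, 23441], [187, 166, 13, 6, 53], [164, 171, 56, 36, 422], [274, 175, 9, 10, 54], [255, 178, 17, 10, 85], [138, 186, 5, 7, 30], [215, 188, 4, 4, 14], [240, 189, 10, 15, 92], [137, 194, 12, 31, 102], [127, 215, 115, 145, 7897], [222, 261, 51, 94, 1866], [254, 330, 12, 15, 109], [206, 338, 8, 14, 75], [258, 357, 12, 18, 152], [199, 362, 5, 5, 19]]
scene -50 {-90: 80, -88: 80, -86: 81, -84: 83, -82: 87, -80: 95, -78: 104, -76: 143, -74: 209, -72: 237, -70: 239, -68: 238, -66: 237, -64: 228, -62: 219}
scene 20 {-90: 104, -88: 105, -86: 105, -84: 106, -82: 106, -80: 106, -78: 110, -76: 138, -74: 203, -72: 236, -70: 239, -68: 238, -66: 234, -64: 220, -62: 202}
scene changed [[81, 0, 88, 76, 2943], [161, 0, 109, 78, 2985], [332, 0, 7, 2, 14], [258, 21, 12, 14, 117], [321, 32, 33, 7, 174], [254, 37, 27, 49, 781], [94, 60, 9, 14, 81], [206, 65, 17, 13, 140], [178, 77, 15, 14, 131], [301, 80, 61, 54, 993], [287, 85, 9, 5, 36], [289, 91, 4, 4, 15], [290, 95, 30, 48, 443], [184, 98, 31, 30, 608], [219, 121, 4, 4, 14], [273, 122, 36, 15, 324], [213, 127, 5, 5, 19], [196, 130, 5, 7, 35], [203, 130, 4, 5, 20], [276, 139, 3, 9, 27], [356, 140, 26, 47, 587], [301, 191, 6, 3, 18], [309, 190, 6, 3, 18], [342, 191, 14, 15, 132], [352, 191, 12, 7, 59], [222, 192, 55, 42, 1233], [327, 196, 7, 11, 73], [164, 217, 21, 23, 364]]
```

```bash
python3 -c "
from rig import env
print(env.close_job())"
```

```text
the job is handed in; nothing more can be done
None
```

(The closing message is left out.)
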